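# Kit out the bench tray: one tub off the nested stack, then the rasp

## Robot

A 6-joint arm with a two-finger parallel gripper is mounted at the origin on the work surface. World frame = base frame: x ahead of the robot, y to its left, z up, the work surface at z = 0. Lengths are in m, angles in degrees, forces in N, time in s.
With the tool pointing down it reaches from about 0.375 to 0.9 m from the base axis. Payload 3.1 kg.
Tool frame: the origin (TCP) lies on the centre line of the jaws, within the pads' length; the fingertips stand 8 mm ahead of it and the grasp point (between the pads) lies 11 mm behind it; y points along the fingers, x is the direction in which the jaws open and shut, and the axes are right-handed (so a half turn about y gives the same grasp; the last joint's range is limited). The gripper opens to 87 mm and grips with 3 to 60 N. Pads are 19 mm wide; open, the fingers measure 117 mm over their backs; the gripper's body (75 mm by 190 mm) begins 51 mm behind the grasp point.
Start: joints at [63.971, 30.224, 82.088, -0, 67.689, -10.227], TCP at [0.17, 0.601, 0.205] pointing down, gripper open.
Joint ranges: [-176.69, 176.69], [-43.24, 126.21], [12.49, 139.97], [-82, 262], [0, 151.66], [-163.58, 163.58]. Speed limits (degrees/s): [159.86, 159.86, 180, 180, 180, 180].

## Interface

Orientations are given as a 3x3 rotation matrix whose columns are the frame's x, y, z axes.
In Python, from rig import read_state, imaging, job, spotter gives the robot as it stands.
- The arm moves only by the tool apply_moves, never from a script. Its argument "steps" is a list of rows, each an object of numbers: "x", "y", "z": the shift along the world's x, y, z in mm; "spin": the turn about the world's z in rad. In form: [{"x": .., "y": .., "z": .., "spin": ..}, ...]. A call has 1 to 12 rows; each row shifts and turns the pose as measured when the row begins; what a row does not reach is not made up. A row lasts 1/10 s, in which the tool goes at most 50 mm and 8.59 degrees, less where a joint would pass 70% of its speed; a pose out of reach is approached as far as the arm can. A call is refused whole if a number of a shift passes 50 or a number of a turn 0.15, either way. A call with a gripper value outside its range is refused whole. "grip" is the finger opening in mm, from 0 to 87, set as the call begins (left out, the last holds). The fingers move at their own pace and stop on an object; the grip force is fixed at half the most. Time passes only in rows, so rows that do not move let the fingers close. It gives the time, the measured TCP pose, the force and the opening at its end, in the units of the state.
- read_state(): the state, without advancing time (a new reading comes with each control period).
- imaging.capture(name): name is "side" or "top" or "wrist"; returns the picture (480x640x3 uint8, red, green, blue); there is no depth.
- imaging.camera_params(name): a dict with "fov_y" (degrees; the focal length in pixels is half the picture's height over the tangent of half this angle, whatever the lens; pixels are square), "cx", "cy" (the principal point, pixels), "R" (3x3) and "t" (3): a world point X has camera coordinates R X + t. Camera axes: x right, y down, z forward; pixel columns grow to the right and rows downward; lengths in m; the calibration is good to about 2 mm. A picture is of the moment at which its call begins: read the wrist's pose just before it. camera_params takes no time and is no camera call; for the wrist camera it gives the pose at the moment of the call.
- job.hand_in(): hands the job in, once; it reports no verdict.
Trained networks look in the newest picture that a camera, given by its name, has taken for a name from the list of things; names that differ only in an ending like _2 or _b are one class to them, and where a whole thing is asked for, a point or a joint stands for the part that bears it (a point fixed in the world has none). Each returns a list of dicts, best first, with "score" (0 to 1); they miss things now and then, are a little off and sometimes report something else, mostly with a low value. They report only what shows in the picture. A call takes as long as a camera call. They do not tell look-alikes from the thing itself.
- spotter.cut_out(name, camera): "mask" (480x640 bool, what is visible of it) and "rect" ([left, top, width, height] in pixels, round what is visible of it).
The state is a dict: "time_s": time; "joint_positions": joint angles; "qvel": joint speeds; "tau": joint torques, N m; "position": TCP position; "tcp_rot": TCP orientation; "force": force on the tool from outside, world axes, zero at the start; "moment": the same for the moment, N m; "opening": opening from 0.0 (shut) to 1.0 (fully open).
Only numpy, scipy, OpenCV 4.12 (cv2) and the standard library are available. Lean on these libraries where they do the work, as an engineer would, in place of code of your own. Each camera call takes 0.05 s, during which the arm holds its last target.

## Task

Lift only the top steel tub off the nested stack, without pulling up or shifting the two below it, and set it down into the tub bay of the plywood bench tray, standing level on the bay's floor. Then lay the wooden-backed rasp flat on the floor of the rasp bay with its handle sticking out through the notch in the end wall. Set both down rather than dropping them, and leave the stone, brick, marble and angle iron where they are.

Things in the scene. Friction and masses are not known exactly. Their poses are not given: they have to be found in the camera images.
- tub_top: Top of three identical loose bare-steel tubs nested in a stack, ~0.2 kg. Origin: centre under its foot; x along length, z up. Open top, walls 3 mm, 54 mm tall. Foot (height 0-24 mm) 138 x 52 mm outside; band (24-54 mm, up to the rim) 150 x 64 mm, vertical. Origin starts 60 mm above the bench, rim at 114. Grip across the 64 mm at mid-length, under 30 mm below the rim, or the next tub is taken too.
- tub_middle: Second tub of the stack, same shape and axes; origin 30 mm above the bench, rim at 84 mm. Must stay. Each tub's step (at 24 mm) rests on the rim of the tub below, so only the 30 mm high bands show; the foot hangs inside the tub below with 3 mm play all round.
- tub_bottom: The lowest tub, same shape and axes, standing loose on the bench (origin at height 0). Must stay.
- tray: Fixed plywood tray, 168 (x) by 218 mm (y); floor 4 mm thick, walls and dividers 4 mm thick, 14 mm high from the bench. Origin: centre of underside. Bays: tub bay across its +y end; rasp bay (larger, at -x, notch in its -y end wall); narrow bay (at +x, 56 mm wide) holding a rubbing stone. Stands roughly square to the robot, to its left or right, stack on the other side.
- tub_bay (a point): Centre of the tub bay, on its floor (4 mm above the bench). Axes as the tray's. The bay measures 160 mm along x by 66 mm along y inside; a tub goes in with its length along x, either way round.
- rasp_bay (a point): Centre of the rasp bay, on its floor (4 mm above the bench). Axes as the tray's. The bay measures 100 mm along x by 140 mm along y inside. The rasp belongs here with its length along y and its handle towards -y, out through the notch.
- notch (a point): Middle of the notch, at floor level, in the tray's -y end wall, 72 mm from the rasp bay's centre towards -y and on the same x. The notch is 30 mm wide and goes down to the floor.
- rasp: Wooden-backed hand rasp, loose on the bench between tray and stack, ~0.2 kg, 200 mm long, 18 mm high throughout. Origin: centre under its blade block; x along length, z up. Block 120 mm long (x -60 to +60), 34 mm wide; plain handle 80 mm (x -60 to -140), 20 mm wide. Centre of mass about 14 mm from the origin towards the handle; grip there across the 34 mm width.
- handle_end (a point): End of the rasp's handle, at its underside (x = -140 mm of the rasp).
- rubbing_stone: Bystander: loose grey stone block 40 x 100 x 20 mm lying in the tray's narrow bay, long side along the tray's y. Origin under its centre.
- brick: Bystander: loose red brick 102 x 215 x 65 mm, on the bench beyond the work. Origin under its centre.
- marble_offcut: Bystander: loose marble block 70 x 90 x 50 mm, beyond the work to the right. Origin under its centre.
- angle_iron: Bystander: loose dark steel angle, base 60 x 110 mm, 5 mm thick, with an upright flange 60 mm high along its +x edge, beyond the work to the left. Origin under the middle of its base.
Things that resemble listed ones, but are neither listed nor needed, are in the scene too. Several things have the shape of the rasp; the one meant has the colours described above.

How it is judged (in metres and radians):
On the way, in this order (a step that is already met when the one before it is completed fails the run):
1. the top tub stands released on the floor of the tub bay (x of tub_top in the frame of tub_bay between -0.015 and 0.015 m and y of tub_top in the frame of tub_bay between -0.011 and 0.011 m and z of tub_top in the frame of tub_bay between -0.003 and 0.003 m and angle between tub_top's own z axis and vertical below 0.06 rad and contact force between tub_top and the fingers below 0.1 N and linear speed of tub_top below 0.02 m/s), for 0.2 s.
2. the rasp lies released, flat in the rasp bay, handle out through the notch (x of rasp in the frame of rasp_bay between -0.036 and 0.036 m and y of rasp in the frame of rasp_bay between -0.018 and 0.018 m and z of rasp in the frame of rasp_bay between -0.003 and 0.003 m and angle between rasp's own z axis and vertical below 0.05 rad and y of handle_end in the frame of rasp_bay below -0.105 m and z of handle_end in the frame of rasp_bay below 0.008 m and contact force between rasp and the fingers below 0.1 N and linear speed of rasp below 0.02 m/s), for 0.2 s.
At the end, for the whole second after the job is handed in: Top tub level (0.06 rad) on the tub bay floor, within 15 x 11 mm of centre; rasp flat (0.05 rad) on the rasp bay floor, within 18 mm (y) and 36 mm (x) of centre, handle low and out through the notch; both released, at rest; lower tubs level and within 25 mm, bystanders 30 mm, of their starts (all of step 1 and all of step 2 and distance of each of tub_middle, tub_bottom from where it was at the start of the episode below 0.025 m and angle between each of tub_middle, tub_bottom's own z axis and vertical below 0.06 rad and distance of each of rubbing_stone, brick, marble_offcut, angle_iron from where it was at the start of the episode below 0.03 m); the robot touches nothing.
It fails at once if a lower tub is pulled up more than 12 mm (height (world z) of tub_middle above 0.042 m or height (world z) of tub_bottom above 0.012 m).
It fails at once if a lower tub is shoved more than 25 mm (distance of any of tub_middle, tub_bottom from where it was at the start of the episode above 0.025 m).
It fails at once if the tub is dropped (falls faster than 0.6 m/s out of the fingers, a fall of about 20 mm) (contact force between tub_top and the fingers below 0.01 N and linear speed of tub_top above 0.6 m/s).
It fails at once if the rasp is dropped (falls faster than 0.6 m/s out of the fingers, a fall of about 20 mm) (contact force between rasp and the fingers below 0.01 N and linear speed of rasp above 0.6 m/s).
It fails at once if a bystander (stone, brick, marble, angle iron) is moved more than 30 mm (distance of any of rubbing_stone, brick, marble_offcut, angle_iron from where it was at the start of the episode above 0.03 m).
It also fails if it takes over 67 s, if anything falls off the work surface, if the arm or the gripper's body presses on something with over 40 N, if the wrist force passes 120 N, or if a joint passes its speed limit or range.

## Working session

There is one attempt and no reset: what is moved stays moved. The work goes in short steps, Python scripts to look and compute and a tool call to move; the robot and the scene stay as the last step left them, time stands still between calls to the robot, and variables do not carry over. Pictures are saved under pics/ and viewed, and the job is handed in when it is done.

Besides the shell and the picture viewer there is one more tool, called after "Emit:" by a JSON object that holds its "method" and its "body". apply_moves: Moves the arm, as the interface text tells. Its arguments: {"type":"object","properties":{"steps":{"type":"array"},"grip":{"type":"number"}},"required":["steps"]}

```bash
ls; mkdir -p pics; python3 - <<'E'
from rig import read_state, imaging
import cv2
s=read_state();print(s)
for n in("top","side","wrist"):
    p=imaging.camera_params(n);print(n,p)
    cv2.imwrite(f"pics/{n}0.png",imaging.capture(n)[:,:,::-1])
E
```

```text
pics
{'time_s': 0.0, 'joint_positions': array([ 6.39696182e+01,  3.02766056e+01,  8.21561320e+01, -2.63756653e-03,
        6.76866457e+01, -1.02272224e+01]), 'qvel': array([-0.02206543, -0.03741474, -0.00179755, -0.00764232, -0.06645136,
        0.04496831]), 'tau': array([ 3.61648426e-05, -4.40047538e+01, -1.76592511e+01,  6.33177278e-02,
        5.82285156e-02, -1.55190119e-04]), 'position': array([0.16985658, 0.6006932 , 0.20409837]), 'tcp_rot': array([[ 2.72315544e-01, -8.76129044e-04, -9.62207606e-01],
       [ 9.62205804e-01, -1.89095914e-03,  2.72316756e-01],
       [-2.05807989e-03, -9.99997828e-01,  3.28078883e-04]]), 'force': array([ 0.69630674, -0.01448599,  0.01872655]), 'moment': array([ 0.00424074,  0.01004591, -0.0104325 ]), 'opening': 0.9979203417154907}
top {'fov_y': 57.48117818777181, 'cx': 326.77557593650033, 'cy': 243.6897324573584, 'R': array([[-0.01405177, -0.99981022, -0.01349365],
       [-0.98918993,  0.01586997, -0.1457787 ],
       [ 0.14596518,  0.01129934, -0.9892252 ]]), 't': array([-0.01376062,  0.52324897,  0.83367669])}
side {'fov_y': 52.69135876026374, 'cx': 321.7593951092643, 'cy': 240.44794511363023, 'R': array([[-0.99653139, -0.08040559, -0.02145072],
       [-0.03497274,  0.63854428, -0.76879003],
       [ 0.07551225, -0.7653732 , -0.63914142]]), 't': array([0.51093886, 0.0854323 , 1.08459641])}
wrist {'fov_y': 66.86615783348896, 'cx': 317.4071098031588, 'cy': 239.50810650199628, 'R': array([[ 0.27342957,  0.96188675, -0.0031861 ],
       [ 0.91900761, -0.26025971,  0.29612481],
       [ 0.28400932, -0.08389733, -0.95514394]]), 't': array([-0.62399104, -0.03568872,  0.39417169])}
```

View pics/top0.png

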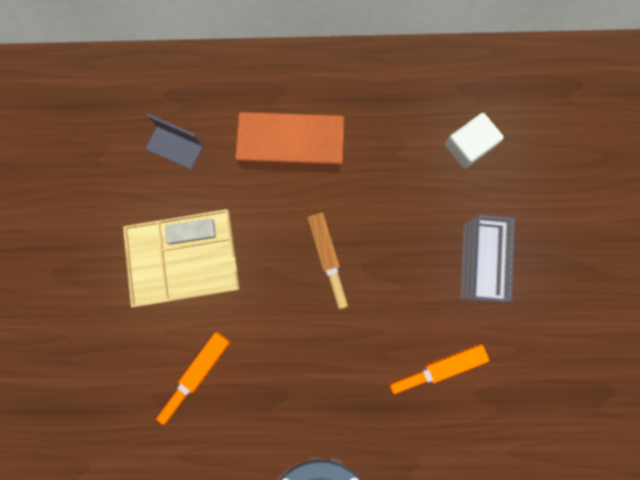

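View pics/side0.png

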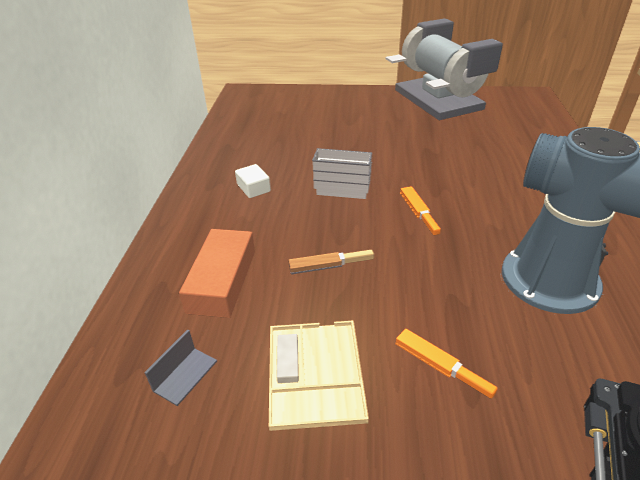

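View pics/wrist0.png

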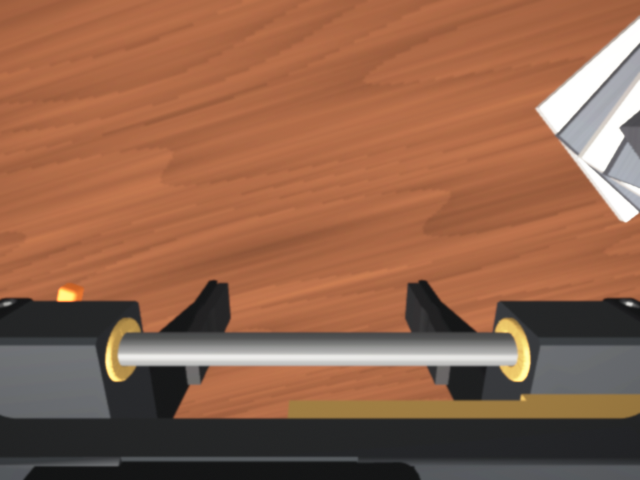

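Seen from above: the stack is at about (490,258) and the tray at (181,258), with its tub bay at image-left (+y), the stone at (190,231), and the notch at the right edge. There are three rasp-shaped things: the wooden one at (327,260), an orange one at (195,378) and an orange one at (440,370). I choose (327,260) for its wood colours.

```bash
cat > h.py <<'E'
import numpy as np, cv2
from rig import read_state, imaging, job, spotter
def K(p):
    f=240/np.tan(np.radians(p['fov_y']/2)); return f
def ray(p,uv):
    f=K(p); uv=np.atleast_2d(uv).astype(float)
    d=np.c_[(uv[:,0]-p['cx'])/f,(uv[:,1]-p['cy'])/f,np.ones(len(uv))]
    R=np.array(p['R']);t=np.array(p['t'])
    return -R.T@t, d@R
def toplane(p,uv,z):
    c,d=ray(p,uv); s=(z-c[2])/d[:,2]; return (c+s[:,None]*d)[:,:2]
def proj(p,X):
    X=np.atleast_2d(X);Y=X@np.array(p['R']).T+np.array(p['t']);f=K(p)
    return np.c_[f*Y[:,0]/Y[:,2]+p['cx'],f*Y[:,1]/Y[:,2]+p['cy']]
def ortho(p,img,z,x0,x1,y0,y1,ppm):
    # output: up=+x, left=+y ; ppm px per m
    W=int((y1-y0)*ppm);H=int((x1-x0)*ppm)
    jj,ii=np.meshgrid(np.arange(W),np.arange(H))
    X=np.c_[(x1-ii.ravel()/ppm),(y1-jj.ravel()/ppm),np.full(W*H,z)]
    uv=proj(p,X).astype(np.float32)
    return cv2.remap(img,uv[:,0].reshape(H,W),uv[:,1].reshape(H,W),cv2.INTER_CUBIC)
E
python3 - <<'E'
from h import *
p=imaging.camera_params("top"); img=imaging.capture("top")
print(-p['R'].T@p['t'])
for n,z in (("rasp",.018),("tray",.014),("tub_top",.114),("tub_bottom",.03)):
    for d in spotter.cut_out(n,"top")[:4]:
        m=d['mask'].astype(np.uint8)
        c=max(cv2.findContours(m,0,cv2.CHAIN_APPROX_NONE)[0],key=len)[:,0,:]
        w=toplane(p,c,z)
        r=cv2.minAreaRect((w*1000).astype(np.float32))
        print(n,round(d['score'],2),d['rect'],np.round(r[0],1),np.round(r[1],1),round(r[2],1))
o=[ortho(p,img,z,*b,2000) for z,b in ((.014,(.38,.60,.15,.43)),(.018,(.36,.60,-.1,.07)),(.114,(.40,.60,-.42,-.25)))]
for i,a in enumerate(o): cv2.imwrite(f"pics/o{i}.png",a[:,:,::-1]); print(a.shape)
cv2.imwrite("pics/crop.png",cv2.resize(img[200:320,280:380],None,fx=5,fy=5,interpolation=2)[:,:,::-1])
E
```

```text
[ 0.39571149 -0.03148194  0.90078686]
rasp 0.98 [308.4, 211.6, 40.9, 95.5] [492.5 -23.8] [197.8  34.5] 16.3
rasp 0.83 [157.5, 332.0, 71.4, 92.6] [264.1 247.6] [ 36.7 200. ] 54.0
rasp 0.69 [388.0, 344.0, 97.2, 47.9] [ 274.  -233.9] [ 39.4 201.7] 20.6
tray 0.85 [123.4, 206.5, 115.5, 100.5] [503.6 280. ] [170.4 221.5] 8.9
tub_top 0.9 [471.3, 214.5, 40.7, 85.3] [ 483.4 -318.9] [ 75. 156.] 83.2
tub_bottom 0.79 [461.7, 222.1, 9.0, 75.3] [ 486.9 -295.1] [ 12.1 150.9] 85.2
tub_bottom 0.55 [466.0, 215.9, 3.2, 80.8] [ 489.9 -303.4] [  9.3 153. ] 84.2
tub_bottom 0.45 [469.7, 214.0, 43.7, 85.2] [ 492.4 -348.9] [ 84.2 170. ] 83.3
(439, 560, 3)
(480, 340, 3)
(399, 339, 3)
```

```bash
python3 - <<'E'
import cv2,numpy as np
a,b,c,d=[cv2.imread(f"pics/{n}.png") for n in("o0","o1","o2","crop")]
H=480
def f(x): return cv2.resize(x,(int(x.shape[1]*300/x.shape[0]),300))
def pad(x,w): return cv2.copyMakeBorder(x,0,0,0,w-x.shape[1],0)
r1=np.hstack([f(a),f(b)]);r2=np.hstack([f(c),f(d)])
w=max(r1.shape[1],r2.shape[1]);cv2.imwrite("pics/m.png",np.vstack([pad(r1,w),pad(r2,w)]))
E
```

```text
(no output)
```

View pics/m.png

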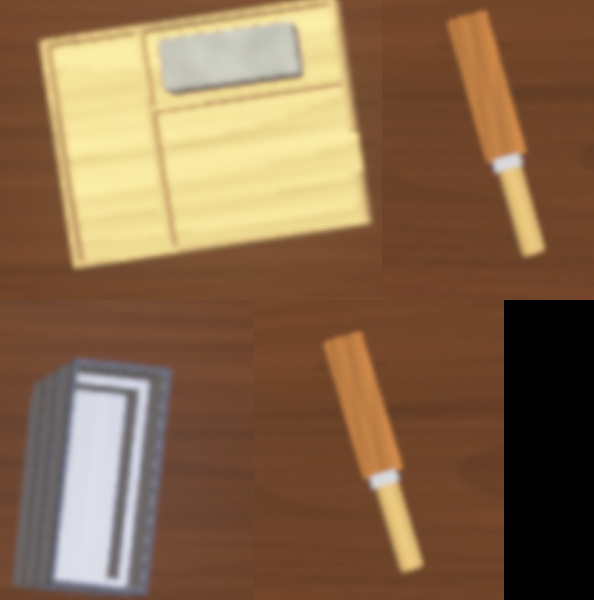

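View pics/o2.png

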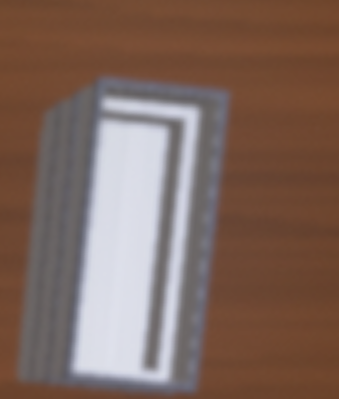

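View pics/o0.png

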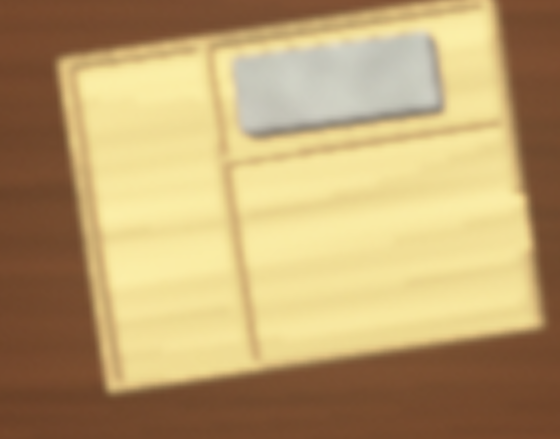

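Measurements so far, which agree with the given sizes:

| Thing | Measured | Given |
|---|---|---|
| Rim of top tub | 150.6 × 64 mm | 150 × 64 mm |
| Tray | 168 × 220 mm | 168 × 218 mm |
| Rasp | 198 × 34.5 mm | 200 × 34 mm |

- **Stack:** centre (0.483, -0.325), yaw about -6.3°.
- **Tray:** centre (0.503, 0.2795), yaw about 8.3°.
- **Rasp:** origin (0.531, -0.013), yaw about 16.3°.

The crop shows the wooden back, white ferrule and light handle. Moving now, going around the base.

Emit:
{"method": "apply_moves", "body": {"steps": [{"x":28,"y":-35,"z":5},{"x":28,"y":-35,"z":5},{"x":28,"y":-35,"z":5},{"x":28,"y":-35,"z":5},{"x":28,"y":-35,"z":5},{"x":28,"y":-35,"z":5},{"x":28,"y":-35,"z":5},{"x":28,"y":-35,"z":5},{"x":28,"y":-35,"z":5},{"x":28,"y":-35,"z":5}], "grip": 87}}

```text
invalid input at $.steps[0]: expected keys x, y, z, spin
```

Emit:
{"method": "apply_moves", "body": {"steps": [{"x":28,"y":-35,"z":5,"spin":0},{"x":28,"y":-35,"z":5,"spin":0},{"x":28,"y":-35,"z":5,"spin":0},{"x":28,"y":-35,"z":5,"spin":0},{"x":28,"y":-35,"z":5,"spin":0},{"x":28,"y":-35,"z":5,"spin":0},{"x":28,"y":-35,"z":5,"spin":0},{"x":28,"y":-35,"z":5,"spin":0},{"x":28,"y":-35,"z":5,"spin":0},{"x":28,"y":-35,"z":5,"spin":0}], "grip": 87}}

```text
time_s: 1.4
position: [0.4548, 0.2427, 0.2572]
tcp_rot: [[0.26, 0.004, -0.965], [0.965, 0.005, 0.26], [0.006, -1.0, -0.002]]
force: [0.8, 1.1, 0.3]
opening: 0.995
```

```bash
python3 - <<'E'
from h import *
p=imaging.camera_params("wrist"); img=imaging.capture("wrist")
print(-p['R'].T@p['t'], read_state()['position'])
cv2.imwrite("pics/w1.png",img[:,:,::-1])
o=ortho(p,img,.014,.36,.62,.15,.45,2000);cv2.imwrite("pics/w1o.png",o[:,:,::-1])
E
```

```text
[0.37530912 0.26382188 0.43792886] [0.46113326 0.23753605 0.25832629]
```

View pics/w1o.png

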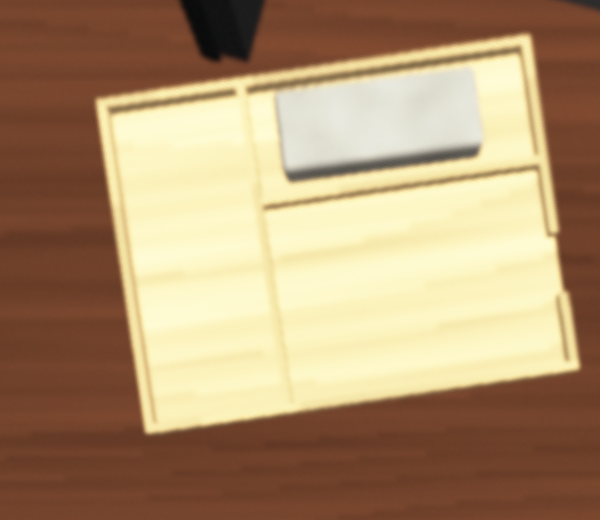

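View pics/w1.png

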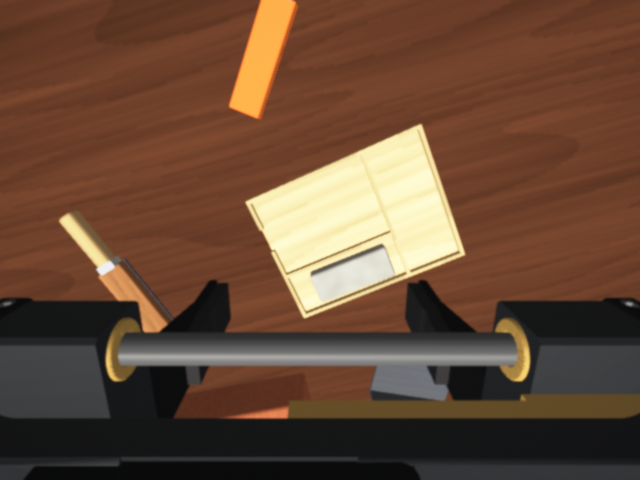

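The wrist view agrees with the top view: tray centre (0.503, 0.280), yaw 8.5°. That puts the tub bay at (0.492, 0.3515) and the rasp bay at (0.478, 0.241). Next, over to the stack.

Emit:
{"method": "apply_moves", "body": {"steps": [{"x":2,"y":-46,"z":-3,"spin":0.013},{"x":2,"y":-46,"z":-3,"spin":0.013},{"x":2,"y":-46,"z":-3,"spin":0.013},{"x":2,"y":-46,"z":-3,"spin":0.013},{"x":2,"y":-46,"z":-3,"spin":0.013},{"x":2,"y":-46,"z":-3,"spin":0.013},{"x":2,"y":-46,"z":-3,"spin":0.013},{"x":2,"y":-46,"z":-3,"spin":0.013},{"x":2,"y":-46,"z":-3,"spin":0.013},{"x":2,"y":-46,"z":-3,"spin":0.013},{"x":2,"y":-46,"z":-3,"spin":0.013},{"x":2,"y":-46,"z":-3,"spin":0.013}]}}

```text
time_s: 2.65
position: [0.4874, -0.3278, 0.2248]
tcp_rot: [[0.103, 0.024, -0.994], [0.995, 0.005, 0.103], [0.008, -1.0, -0.024]]
force: [0.8, -1.2, -0.3]
opening: 1.003
```

```bash
python3 - <<'E'
from h import *
import time
s=read_state();print(s['position'],s['tcp_rot'],s['time_s'])
img=imaging.capture("wrist")
p=imaging.camera_params("wrist"); img=imaging.capture("wrist")
print(read_state()['position'])
cv2.imwrite("pics/w2.png",img[:,:,::-1])
o=ortho(p,img,.114,.38,.60,-.42,-.22,2500);cv2.imwrite("pics/w2o.png",o[:,:,::-1])
E
```

```text
[ 0.48744129 -0.32781329  0.22479728] [[ 0.10289378  0.02449451 -0.99439071]
 [ 0.99466306  0.00513832  0.10304853]
 [ 0.00763362 -0.99968676 -0.02383508]] 2.65
[ 0.48807222 -0.33286925  0.22452376]
```

View pics/w2o.png

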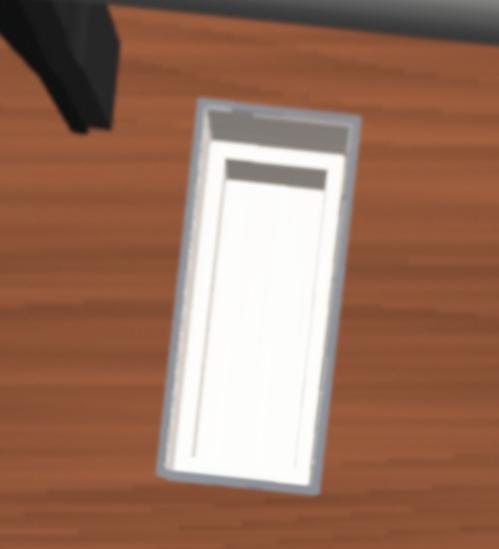

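View pics/w2.png

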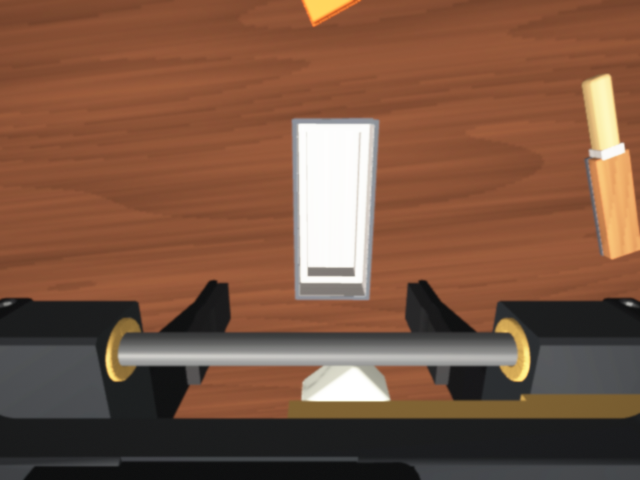

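Rim measured at 151 × 66 mm, centre about (0.4825, -0.324), yaw -6.3°. The top view gives the same within 2 mm.

Emit:
{"method": "apply_moves", "body": {"steps": [{"x":-5,"y":9,"z":-15,"spin":-0.007},{"x":0,"y":0,"z":-20,"spin":0},{"x":0,"y":0,"z":-20,"spin":0},{"x":0,"y":0,"z":-10,"spin":0},{"x":0,"y":0,"z":0,"spin":0},{"x":0,"y":0,"z":0,"spin":0}]}}

```text
time_s: 3.35
position: [0.4836, -0.3231, 0.1584]
tcp_rot: [[0.119, 0.028, -0.992], [0.993, -0.0, 0.119], [0.003, -1.0, -0.028]]
force: [-0.2, -0.0, -0.6]
opening: 0.998
```

Emit:
{"method": "apply_moves", "body": {"steps": [{"x":0,"y":-1,"z":-20,"spin":0.008},{"x":0,"y":0,"z":-20,"spin":0},{"x":0,"y":0,"z":-14,"spin":0},{"x":0,"y":0,"z":0,"spin":0},{"x":0,"y":0,"z":0,"spin":0}]}}

```text
time_s: 3.85
position: [0.4879, -0.3264, 0.1092]
tcp_rot: [[0.109, 0.037, -0.993], [0.994, -0.009, 0.109], [-0.005, -0.999, -0.038]]
force: [0.8, -0.0, -0.2]
opening: 0.998
```

```bash
python3 - <<'E'
from h import *
for n in("side","wrist"):
    img=imaging.capture(n)
    if n=="side": img=cv2.resize(img[100:260,240:440],None,fx=4,fy=4,interpolation=2)[:600]
    cv2.imwrite(f"pics/{n}3.png",img[:,:,::-1])
s=read_state();print(s['position'],s['force'])
E
```

```text
[ 0.48793009 -0.32645788  0.10945689] [8.59667957e-06 4.77069103e-01 6.55725232e-01]
```

View pics/side3.png

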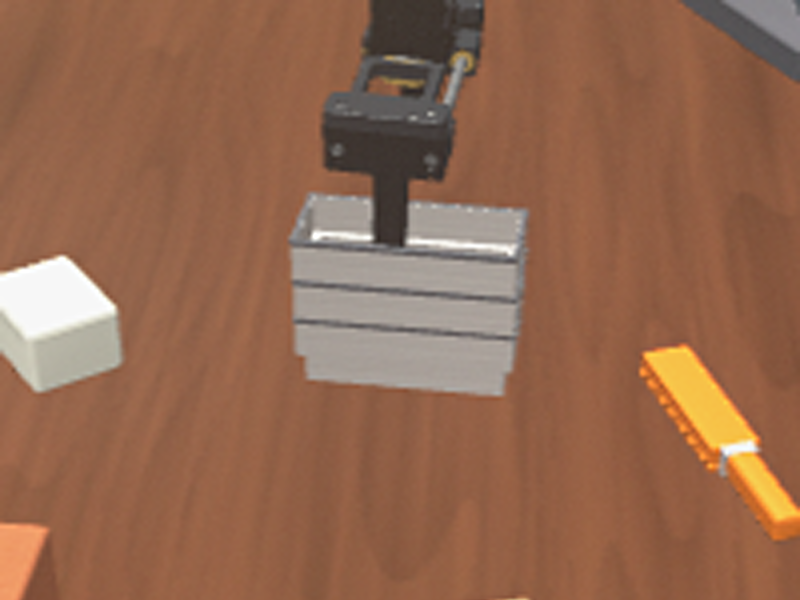

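View pics/wrist3.png

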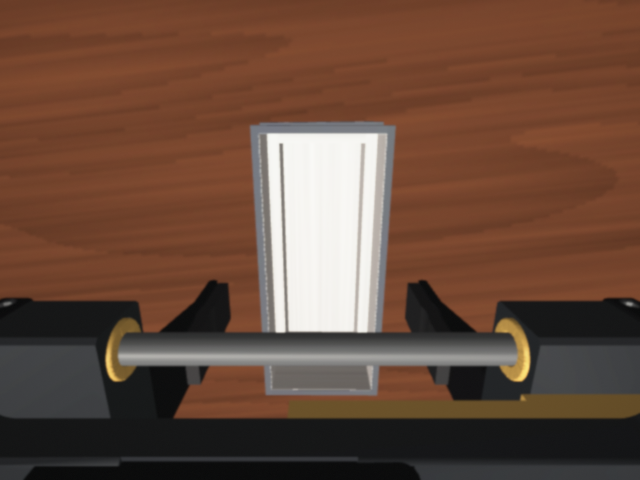

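```bash
python3 - <<'E'
from h import *
s=read_state();P=np.array(s['position']);R=np.array(s['tcp_rot'])
for n in("side","wrist","top"):
    p=imaging.camera_params(n)
    X=[P+R@np.array(v) for v in([0,0,0],[.0435,.008,0],[-.0435,.008,0],[.0585,.008,0])]
    uv=proj(p,np.array(X)); print(n,uv.round(0).tolist(), ((uv-[240,100])*4).round().tolist() if n=="side" else "")
p=imaging.camera_params("side")
y=np.radians(-6.3);c=np.array([.4825,-.324]);
q=[np.r_[c+np.array([[np.cos(y),-np.sin(y)],[np.sin(y),np.cos(y)]])@np.array(v),.114] for v in([.075,.032],[-.075,.032],[-.075,-.032],[.075,-.032])]
print(((proj(p,np.array(q))-[240,100])*4).round().tolist())
p=imaging.camera_params("wrist");print(proj(p,np.array(q)).round().tolist())
E
```

```text
side [[340.0, 157.0], [337.0, 168.0], [342.0, 152.0], [336.0, 171.0]] [[399.0, 228.0], [388.0, 272.0], [409.0, 206.0], [385.0, 284.0]]
wrist [[317.0, 285.0], [394.0, 279.0], [240.0, 279.0], [421.0, 279.0]] 
top [[495.0, 254.0], [469.0, 253.0], [517.0, 257.0], [461.0, 252.0]] 
[[288.0, 239.0], [514.0, 257.0], [525.0, 209.0], [307.0, 192.0]]
[[374.0, 394.0], [391.0, 130.0], [250.0, 130.0], [266.0, 393.0]]
```

```bash
python3 - <<'E'
from h import *
img=imaging.capture("side")
a=cv2.resize(img[115:205,300:390],None,fx=6.6,fy=6.6,interpolation=0)
cv2.imwrite("pics/s4.png",a[:,:,::-1])
E
```

```text
(no output)
```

View pics/s4.png

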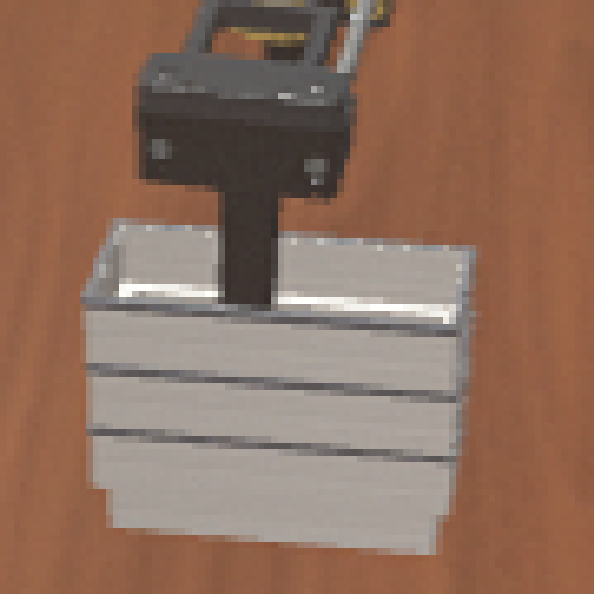

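The fingers straddle the tub. They look slightly shorter in the pictures than stated, so I will go down the last 12 mm and confirm by the opening once closed.

Emit:
{"method": "apply_moves", "body": {"steps": [{"x":-5,"y":2,"z":-9,"spin":0},{"x":-2,"y":0,"z":-5,"spin":0},{"x":0,"y":0,"z":0,"spin":0}]}}

```text
time_s: 4.3
position: [0.4809, -0.3249, 0.0961]
tcp_rot: [[0.109, 0.039, -0.993], [0.994, -0.011, 0.109], [-0.007, -0.999, -0.04]]
force: [-0.7, -0.8, -0.1]
opening: 1.006
```

```bash
python3 - <<'E'
from h import *
img=imaging.capture("side");s=read_state();print(s['position'])
a=cv2.resize(img[115:205,300:390],None,fx=6.6,fy=6.6,interpolation=0)
cv2.imwrite("pics/s5.png",a[:,:,::-1])
E
```

```text
[ 0.48099405 -0.3248603   0.09624071]
```

View pics/s5.png

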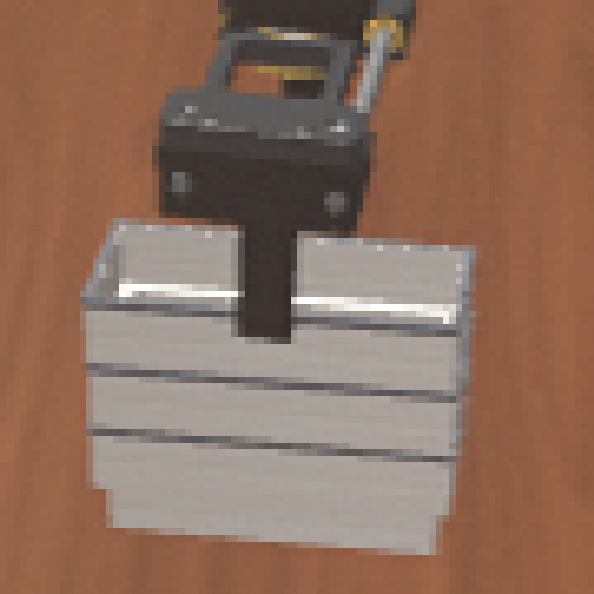

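The finger hangs outside the top band, ending at row 342 between the rim (row 312) and the first seam (row 375). Closing.

Emit:
{"method": "apply_moves", "body": {"steps": [{"x":0,"y":0,"z":0,"spin":0},{"x":0,"y":0,"z":0,"spin":0},{"x":0,"y":0,"z":0,"spin":0},{"x":0,"y":0,"z":0,"spin":0},{"x":0,"y":0,"z":0,"spin":0},{"x":0,"y":0,"z":0,"spin":0}], "grip": 40}}

```text
time_s: 4.95
position: [0.4814, -0.3239, 0.0969]
tcp_rot: [[0.11, 0.04, -0.993], [0.994, -0.009, 0.11], [-0.005, -0.999, -0.041]]
force: [0.5, 0.5, 1.4]
opening: 0.537
```

```bash
python3 - <<'E'
from h import *
img=imaging.capture("side");s=read_state();print(s['position'],s['opening'])
a=cv2.resize(img[115:205,300:390],None,fx=6.6,fy=6.6,interpolation=0)
cv2.imwrite("pics/s6.png",a[:,:,::-1])
cv2.imwrite("pics/w6.png",imaging.capture("wrist")[:,:,::-1])
print(read_state()['opening'])
E
```

```text
[ 0.48137526 -0.32396038  0.09692503] 0.5080971973168842
0.49031292372705604
```

View pics/s6.png

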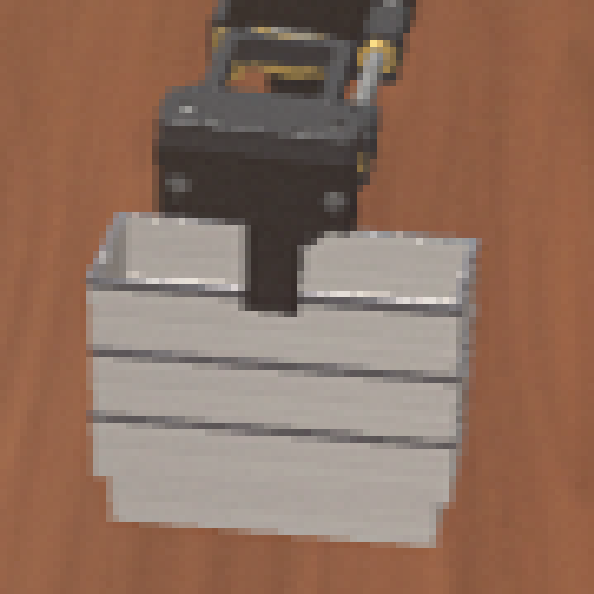

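View pics/w6.png

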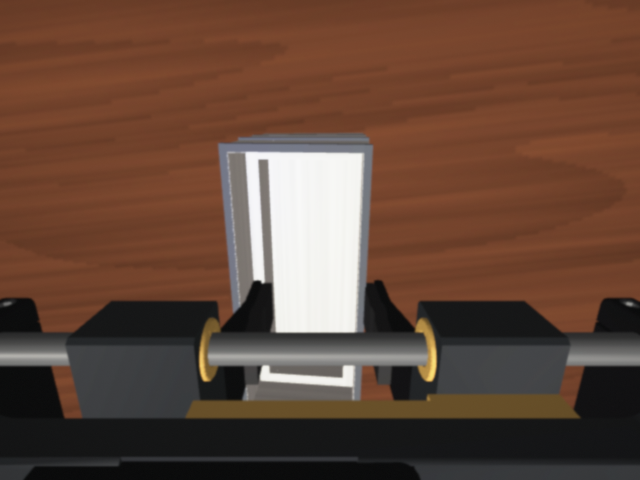

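Something is off: the opening went to 0.49 (43 mm), below the 64 mm width, and the tub sits about 10 mm off-centre in the wrist view. I'll analyse this before moving again.

```bash
python3 - <<'E'
from h import *
top=imaging.capture("top");s=read_state();print(s['position'],s['opening'],s['force'])
a=cv2.resize(top[195:315,430:550],None,fx=5,fy=5,interpolation=2)
w=imaging.capture("wrist"); b=cv2.resize(w[120:420,190:430],None,fx=2,fy=2,interpolation=2)
cv2.imwrite("pics/t7.png",a[:,:,::-1]);cv2.imwrite("pics/w7.png",b[:,:,::-1])
E
```

```text
[ 0.48135099 -0.32413971  0.09681538] 0.47947910417816103 [1.07513488 2.03909936 1.45713516]
```

View pics/t7.png

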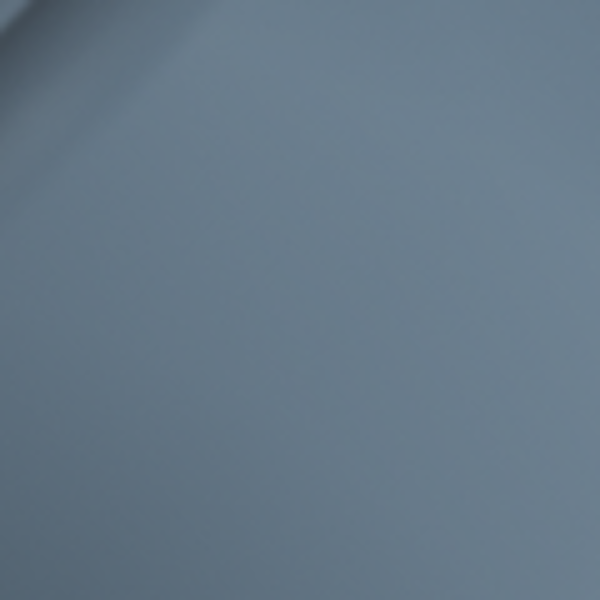

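View pics/w7.png

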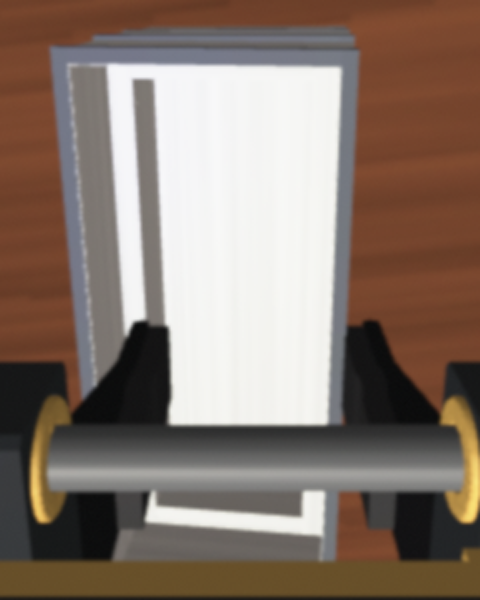

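Clear now: the -y finger slipped over the rim and is inside the tub, the +y finger pushes from outside, and the stack leans slightly. The fingers are shorter than I assumed. I'll ease the grip a little and back straight up before reopening.

Emit:
{"method": "apply_moves", "body": {"steps": [{"x":0,"y":1,"z":4,"spin":0},{"x":0,"y":0,"z":6,"spin":0},{"x":0,"y":0,"z":0,"spin":0}], "grip": 46}}

```text
time_s: 5.45
position: [0.4814, -0.3241, 0.1072]
tcp_rot: [[0.11, 0.04, -0.993], [0.994, -0.011, 0.109], [-0.007, -0.999, -0.041]]
force: [0.8, -1.1, -0.1]
opening: 0.525
```

```bash
cat >> h.py <<'E'
def snap(i):
    img=imaging.capture("side");w=imaging.capture("wrist")
    a=cv2.resize(img[110:210,300:400],(450,450),interpolation=0)
    b=cv2.resize(w[100:400,150:490],(510,450),interpolation=2)[:,:340]
    b=cv2.resize(w[100:400,190:430],(350,437),interpolation=2); b=cv2.copyMakeBorder(b,0,13,0,0,0)
    cv2.imwrite(f"pics/n{i}.png",np.hstack([a,b])[:,:,::-1])
    s=read_state();print(s['time_s'],s['position'],s['opening'],s['force'],s['tcp_rot'][:,1])
E
python3 -c "
from h import *
snap(8)"
```

```text
5.55 [ 0.48098341 -0.32365405  0.10662406] 0.5286092188228556 [ 0.02912051 -0.04380674  0.09880842] [ 0.03915623 -0.01048909 -0.99917805]
```

View pics/n8.png

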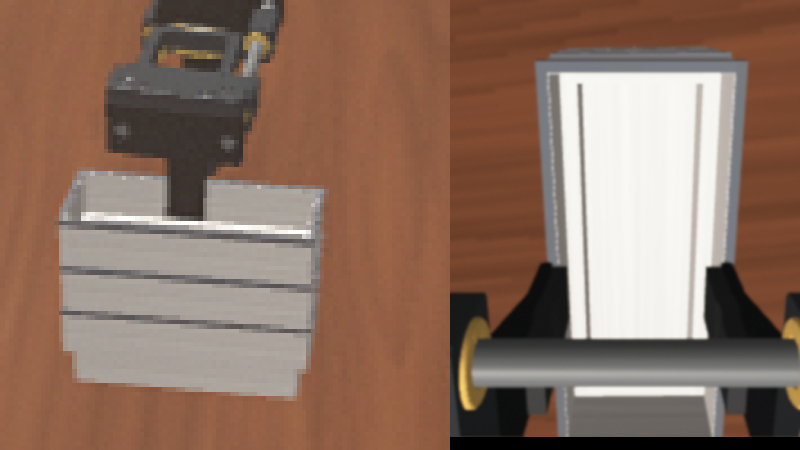

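```bash
python3 - <<'E'
from h import *
p=imaging.camera_params("side")
X=np.array([.110,.994,0])
def z(uv,P,off):
    c,d=ray(p,[uv]);d=d[0]; s=((P+X*off-c)@X)/(d@X); return c+s*d
for uv,P,offs in (((340.6,166.8),[.481,-.3249,.0962],(.0435,.05,.0585)),((337.5,161.7),[.488,-.3264,.1094],(.0435,.05,.0585)),((341.2,162.6),[.4814,-.324,.0969],(.021,.03,.036)),((341.6,158.7),[.481,-.3237,.1066],(.023,.031,.038))):
    for o in offs:
        q=z(uv,np.array(P),o);print(q.round(4),"rel TCP",round(q[2]-P[2],4))
# rim check near edge left/right corners now
for uv in((300+60/4.5,110+224/4.5),(300+314/4.5,110+238/4.5)): print(z(uv,np.array([.4825,-.324,0]),.032))
E
```

```text
[ 0.4836 -0.2814  0.1062] rel TCP 0.01
[ 0.4833 -0.2748  0.1101] rel TCP 0.0139
[ 0.4829 -0.2663  0.1153] rel TCP 0.0191
[ 0.4919 -0.2831  0.1203] rel TCP 0.0109
[ 0.4915 -0.2765  0.1242] rel TCP 0.0148
[ 0.491  -0.2679  0.1292] rel TCP 0.0198
[ 0.4832 -0.3031  0.106 ] rel TCP 0.0091
[ 0.4827 -0.294   0.1114] rel TCP 0.0145
[ 0.4824 -0.2879  0.115 ] rel TCP 0.0181
[ 0.482  -0.3007  0.1192] rel TCP 0.0126
[ 0.4817 -0.2926  0.1239] rel TCP 0.0173
[ 0.4813 -0.2855  0.128 ] rel TCP 0.0214
[ 0.55684969 -0.3000303   0.11441972]
[ 0.40810008 -0.28356907  0.11862396]
```

Four pictures agree that the visible fingertips end about 10–14 mm behind the reported TCP, not 8 mm ahead of it. That explains the slip. The stack is upright again, so I'll rise, open and re-measure.

Emit:
{"method": "apply_moves", "body": {"steps": [{"x":0,"y":0,"z":30,"spin":0},{"x":0,"y":0,"z":30,"spin":0},{"x":0,"y":0,"z":0,"spin":0},{"x":0,"y":0,"z":0,"spin":0}], "grip": 87}}

```text
time_s: 5.95
position: [0.4799, -0.3235, 0.167]
tcp_rot: [[0.11, 0.037, -0.993], [0.994, -0.009, 0.11], [-0.005, -0.999, -0.038]]
force: [-0.3, -0.8, -0.6]
opening: 0.807
```

```bash
python3 - <<'E'
from h import *
p=imaging.camera_params("wrist"); img=imaging.capture("wrist")
o=ortho(p,img,.114,.39,.57,-.41,-.23,3000);cv2.imwrite("pics/w9o.png",o[:,:,::-1])
snap(9)
E
```

```text
6.1 [ 0.47962706 -0.32313354  0.1660799 ] 0.9353349835259538 [-0.00275012 -0.57537961 -0.04238512] [ 0.03555784 -0.00766726 -0.99933821]
```

View pics/w9o.png

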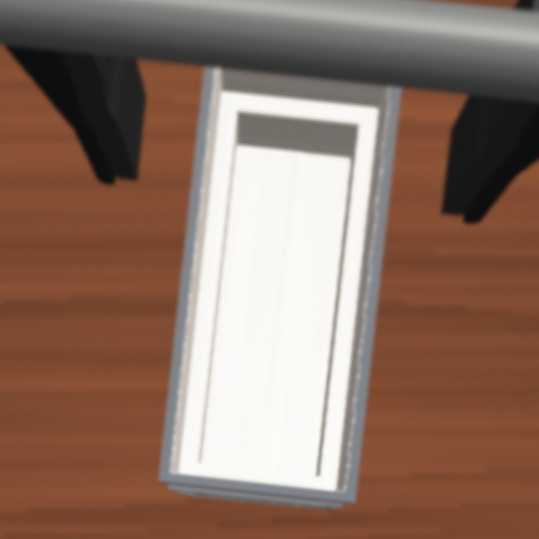

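View pics/n9.png

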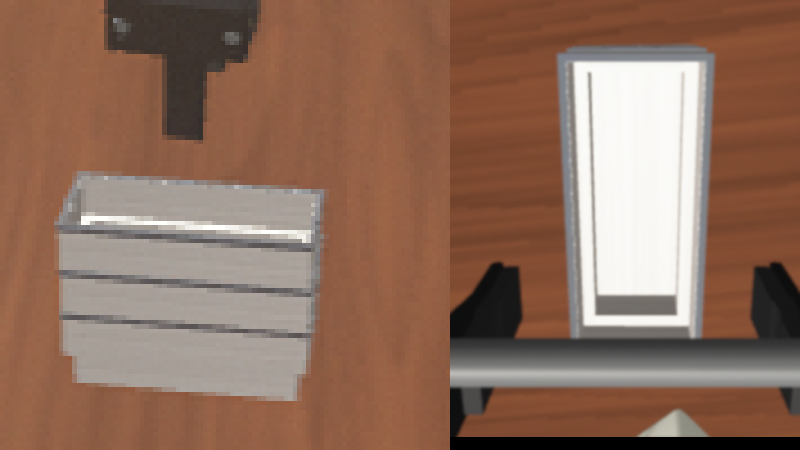

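Stack centre re-measured at (0.481, -0.3235), back where it started. Going down to a TCP height of 0.084, then checking by picture before closing.

Emit:
{"method": "apply_moves", "body": {"steps": [{"x":0,"y":0,"z":-25,"spin":0},{"x":0,"y":0,"z":-25,"spin":0},{"x":0,"y":0,"z":-20,"spin":0},{"x":0,"y":0,"z":0,"spin":0},{"x":0,"y":0,"z":0,"spin":0}]}}

```text
time_s: 6.6
position: [0.4779, -0.3216, 0.0901]
tcp_rot: [[0.11, 0.031, -0.993], [0.994, -0.003, 0.11], [0.0, -1.0, -0.031]]
force: [0.6, 0.3, -0.1]
opening: 0.999
```

Emit:
{"method": "apply_moves", "body": {"steps": [{"x":3,"y":-2,"z":-5,"spin":0},{"x":0,"y":0,"z":0,"spin":0},{"x":0,"y":0,"z":0,"spin":0}]}}

```text
time_s: 6.9
position: [0.482, -0.3246, 0.0862]
tcp_rot: [[0.11, 0.033, -0.993], [0.994, -0.005, 0.11], [-0.001, -0.999, -0.033]]
force: [0.8, -0.9, -0.3]
opening: 1.001
```

```bash
python3 -c "
from h import *
snap(10)"
```

```text
7.0 [ 0.4819584  -0.32461284  0.08626569] 1.000789028838888 [0.64469553 0.2910482  0.30081812] [ 0.03300006 -0.00527895 -0.99944141]
```

View pics/n10.png

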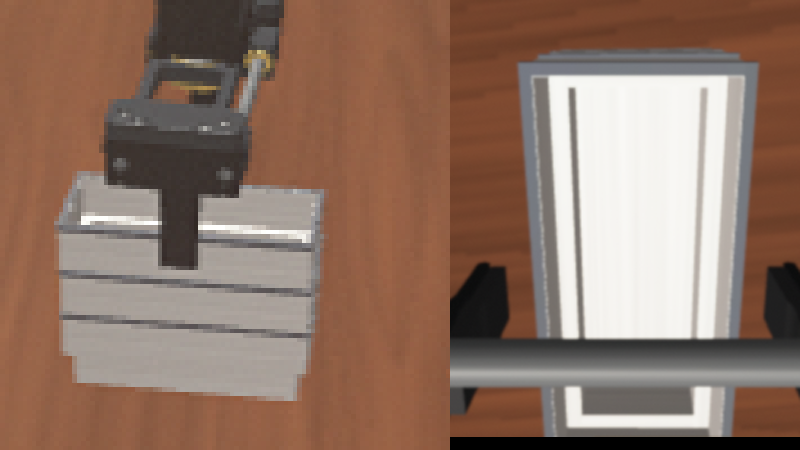

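The tip is at row 268, between the rim (230) and the seam (280), about 18 mm below the rim. Closing in short steps.

Emit:
{"method": "apply_moves", "body": {"steps": [{"x":0,"y":0,"z":0,"spin":0},{"x":0,"y":0,"z":0,"spin":0},{"x":0,"y":0,"z":0,"spin":0},{"x":0,"y":0,"z":0,"spin":0}], "grip": 52}}

```text
time_s: 7.4
position: [0.4824, -0.3248, 0.0876]
tcp_rot: [[0.11, 0.034, -0.993], [0.994, -0.006, 0.11], [-0.003, -0.999, -0.035]]
force: [0.4, 1.2, 0.5]
opening: 0.73
```

```bash
python3 -c "
from h import *
snap(11)"
```

```text
7.5 [ 0.48237982 -0.32478308  0.08755916] 0.7283688372251889 [0.1008112  0.78072827 1.53328955] [ 0.03446772 -0.00658391 -0.99938412]
```

View pics/n11.png

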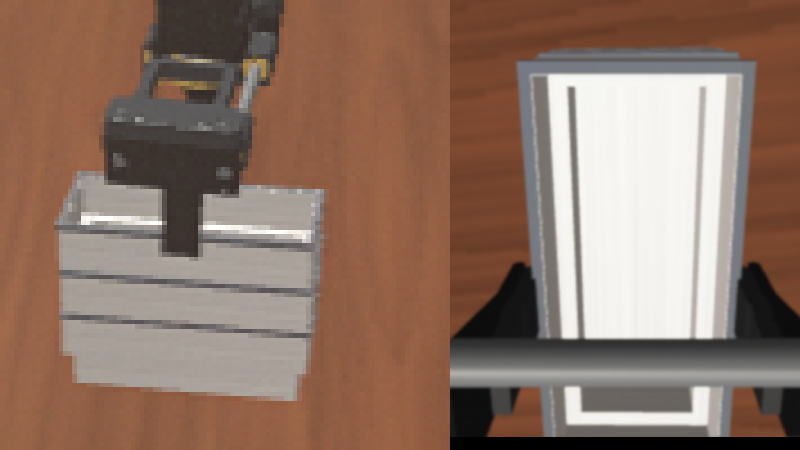

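Opening is 0.73 (63.5 mm), so the tub is gripped. Lifting a little and checking.

Emit:
{"method": "apply_moves", "body": {"steps": [{"x":0,"y":0,"z":0,"spin":0},{"x":0,"y":0,"z":3,"spin":0},{"x":0,"y":0,"z":3,"spin":0},{"x":0,"y":0,"z":3,"spin":0}]}}

```text
time_s: 7.9
position: [0.4814, -0.3239, 0.0958]
tcp_rot: [[0.11, 0.032, -0.993], [0.994, -0.004, 0.11], [-0.001, -0.999, -0.032]]
force: [-0.6, 0.4, -1.7]
opening: 0.733
```

```bash
python3 -c "
from h import *
snap(12)"
```

```text
8.0 [ 0.48173286 -0.32424705  0.0962142 ] 0.7302381890764674 [-0.13581536  0.2470917  -2.31953383] [ 0.03292812 -0.00529009 -0.99944372]
```

View pics/n12.png

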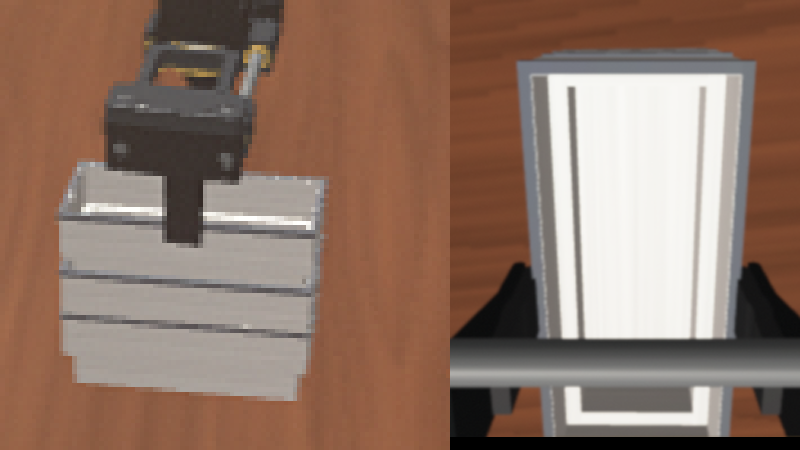

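Only the top rim rose (row 230→221), the lower seams did not move, and the load is about 2 N, one tub. Lifting on.

Emit:
{"method": "apply_moves", "body": {"steps": [{"x":0,"y":0,"z":10,"spin":0},{"x":0,"y":0,"z":15,"spin":0},{"x":0,"y":0,"z":20,"spin":0},{"x":0,"y":0,"z":25,"spin":0},{"x":0,"y":0,"z":25,"spin":0},{"x":0,"y":0,"z":0,"spin":0}]}}

```text
time_s: 8.6
position: [0.4808, -0.3236, 0.1963]
tcp_rot: [[0.11, 0.032, -0.993], [0.994, -0.004, 0.11], [-0.001, -0.999, -0.032]]
force: [0.9, -0.5, -1.3]
opening: 0.729
```

```bash
python3 -c "
from h import *
snap(13)"
```

```text
8.7 [ 0.47887071 -0.32173824  0.19276822] 0.7312784241096442 [-1.09387408  0.40952134 -1.21354167] [ 2.66342209e-02  7.85203312e-04 -9.99644938e-01]
```

View pics/n13.png

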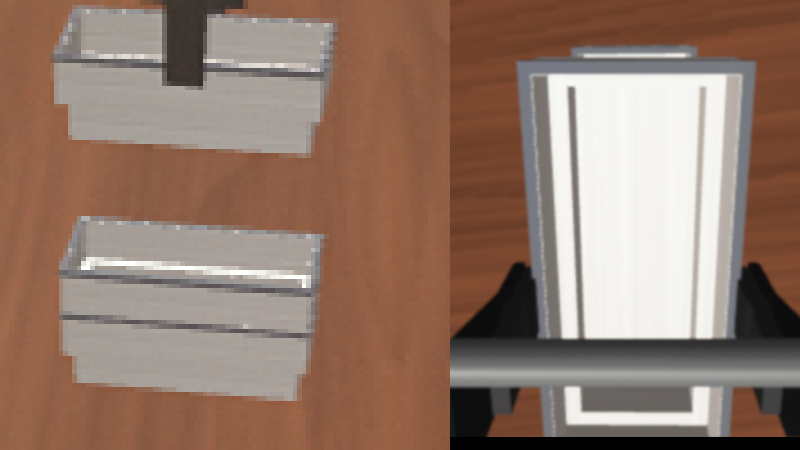

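Clean lift: the two lower tubs stand with their rows unchanged. Carrying it to the tub bay.

Emit:
{"method": "apply_moves", "body": {"steps": [{"x":1,"y":25,"z":1,"spin":0.016},{"x":1,"y":42,"z":1,"spin":0.016},{"x":1,"y":42,"z":1,"spin":0.016},{"x":1,"y":42,"z":1,"spin":0.016},{"x":1,"y":42,"z":1,"spin":0.016},{"x":1,"y":42,"z":1,"spin":0.016},{"x":1,"y":42,"z":1,"spin":0.016},{"x":1,"y":42,"z":1,"spin":0.016},{"x":1,"y":42,"z":1,"spin":0.016},{"x":1,"y":42,"z":1,"spin":0.016},{"x":1,"y":42,"z":1,"spin":0.016},{"x":1,"y":42,"z":1,"spin":0.016}]}}

```text
time_s: 9.9
position: [0.4761, 0.1797, 0.1859]
tcp_rot: [[-0.075, -0.007, -0.997], [0.997, 0.011, -0.076], [0.012, -1.0, 0.006]]
force: [1.2, -0.7, -1.7]
opening: 0.73
```

Emit:
{"method": "apply_moves", "body": {"steps": [{"x":4,"y":40,"z":1,"spin":0.016},{"x":4,"y":40,"z":1,"spin":0.016},{"x":4,"y":40,"z":0,"spin":0.016},{"x":4,"y":25,"z":0,"spin":0.014},{"x":0,"y":12,"z":0,"spin":0},{"x":0,"y":0,"z":0,"spin":0},{"x":0,"y":0,"z":0,"spin":0}]}}

```text
time_s: 10.6
position: [0.4827, 0.3451, 0.1754]
tcp_rot: [[-0.147, -0.029, -0.989], [0.989, 0.002, -0.147], [0.007, -1.0, 0.028]]
force: [-0.1, -0.8, -2.9]
opening: 0.732
```

```bash
python3 - <<'E'
from h import *
cv2.imwrite("pics/w14.png",imaging.capture("wrist")[:,:,::-1])
img=imaging.capture("side");cv2.imwrite("pics/s14.png",cv2.resize(img[280:480,220:420],(600,600),interpolation=2)[:,:,::-1])
s=read_state();print(s['position'],s['tcp_rot'],s['opening'],s['force'])
E
```

```text
[0.48293377 0.34468764 0.17583025] [[-0.14573717 -0.02873649 -0.98890591]
 [ 0.98929801  0.00291969 -0.1458798 ]
 [ 0.00707937 -0.99958276  0.02800345]] 0.7274248805161329 [ 0.1217912  -0.18142462 -2.85037385]
```

View pics/w14.png

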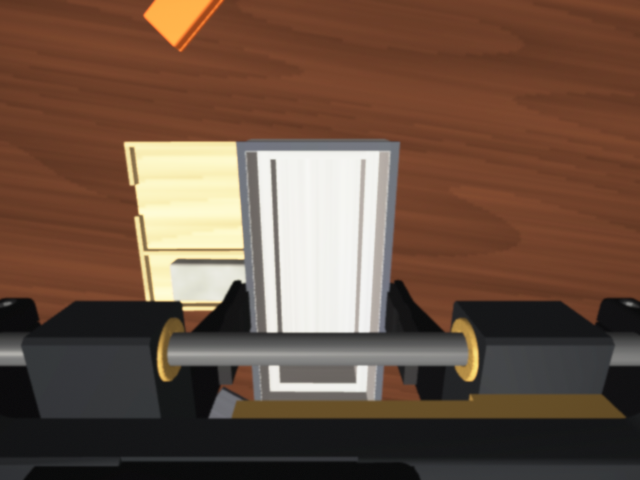

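View pics/s14.png

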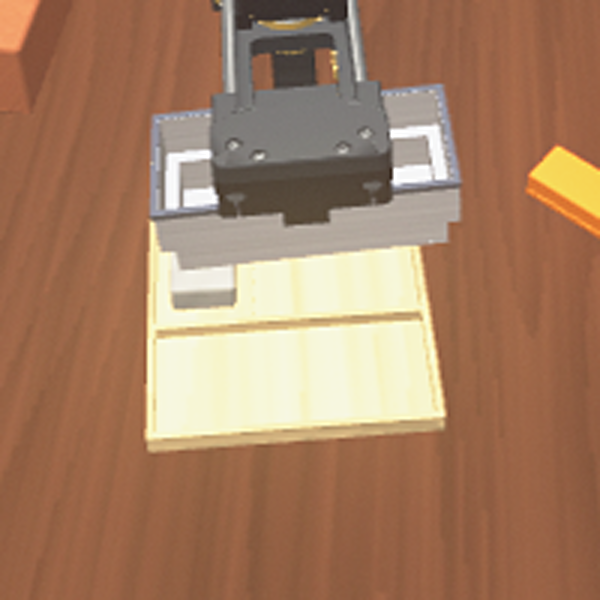

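Emit:
{"method": "apply_moves", "body": {"steps": [{"x":6,"y":3,"z":-25,"spin":0},{"x":6,"y":3,"z":-25,"spin":0},{"x":0,"y":0,"z":-25,"spin":0},{"x":0,"y":0,"z":-20,"spin":0},{"x":0,"y":0,"z":0,"spin":0},{"x":0,"y":0,"z":0,"spin":0}]}}

```text
time_s: 11.3
position: [0.4984, 0.3426, 0.0812]
tcp_rot: [[-0.135, -0.025, -0.991], [0.991, 0.003, -0.135], [0.006, -1.0, 0.024]]
force: [0.5, 0.2, -1.6]
opening: 0.734
```

Emit:
{"method": "apply_moves", "body": {"steps": [{"x":-3,"y":8,"z":-10,"spin":0.012},{"x":0,"y":0,"z":-13,"spin":0},{"x":0,"y":0,"z":0,"spin":0},{"x":0,"y":0,"z":0,"spin":0}]}}

```text
time_s: 11.7
position: [0.4974, 0.3513, 0.0599]
tcp_rot: [[-0.146, -0.019, -0.989], [0.989, 0.005, -0.146], [0.008, -1.0, 0.018]]
force: [0.2, -0.6, -2.2]
opening: 0.732
```

```bash
python3 - <<'E'
from h import *
p=imaging.camera_params("wrist");w=imaging.capture("wrist")
img=imaging.capture("side");a=cv2.resize(img[300:460,230:390],(400,400),interpolation=2)
cv2.imwrite("pics/s15.png",np.hstack([a,cv2.resize(w,(400,300))[:,:] if 0 else cv2.resize(w[100:420,160:480],(400,400))])[:,:,::-1])
s=read_state();print(s['position'],s['tcp_rot'],s['opening'],s['force'])
# predicted bay floor corners in side crop + wrist crop
yw=np.radians(8.5);R2=np.array([[np.cos(yw),-np.sin(yw)],[np.sin(yw),np.cos(yw)]])
X=[np.r_[np.array([.5028,.280])+R2@np.array(v),.014] for v in([.080,.105],[-.08,.105],[-.08,.039],[.08,.039])]
ps=imaging.camera_params("side");print(((proj(ps,np.array(X))-[230,300])*2.5).round().tolist(),((proj(p,np.array(X))-[160,100])*1.25+[400,0]).round().tolist())
E
```

```text
[0.4972246  0.35119418 0.05990163] [[-0.14618437 -0.01961557 -0.98906287]
 [ 0.9892276   0.00485714 -0.14630505]
 [ 0.00767388 -0.9997958   0.01869422]] 0.7293051175193808 [ 0.29533178 -0.37879271 -2.2244638 ]
[[102.0, 308.0], [338.0, 290.0], [326.0, 207.0], [103.0, 222.0]] [[654.0, 319.0], [665.0, 27.0], [527.0, 28.0], [540.0, 320.0]]
```

View pics/s15.png

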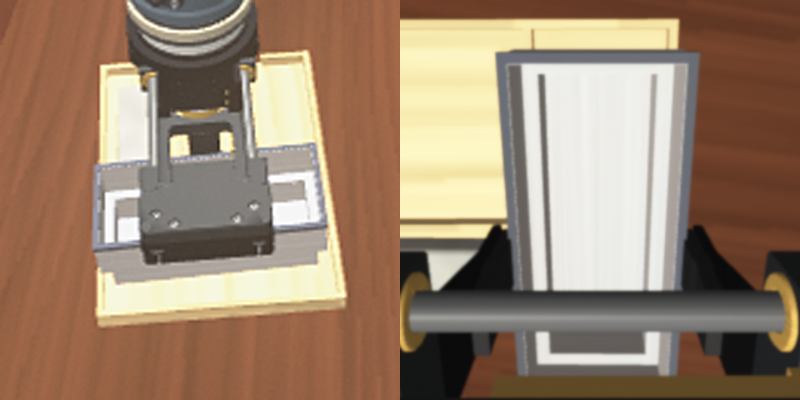

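Well aligned: the bay centre projects to column 596 and the tub centre is at 597. Lowering gently.

Emit:
{"method": "apply_moves", "body": {"steps": [{"x":-2,"y":0,"z":-8,"spin":0},{"x":0,"y":0,"z":-8,"spin":0},{"x":0,"y":0,"z":-3,"spin":0},{"x":0,"y":0,"z":0,"spin":0}]}}

```text
time_s: 12.2
position: [0.4953, 0.3515, 0.0399]
tcp_rot: [[-0.146, -0.019, -0.989], [0.989, 0.005, -0.147], [0.008, -1.0, 0.018]]
force: [-0.1, -0.2, -1.3]
opening: 0.732
```

Emit:
{"method": "apply_moves", "body": {"steps": [{"x":0,"y":0,"z":-2,"spin":0},{"x":0,"y":0,"z":-2,"spin":0},{"x":0,"y":0,"z":0,"spin":0}]}}

```text
time_s: 12.5
position: [0.4954, 0.3514, 0.0354]
tcp_rot: [[-0.146, -0.019, -0.989], [0.989, 0.005, -0.147], [0.008, -1.0, 0.018]]
force: [-0.7, 0.3, -1.8]
opening: 0.735
```

Emit:
{"method": "apply_moves", "body": {"steps": [{"x":0,"y":0,"z":-2,"spin":0},{"x":0,"y":0,"z":-2,"spin":0},{"x":0,"y":0,"z":0,"spin":0}]}}

```text
time_s: 12.8
position: [0.4947, 0.3516, 0.0326]
tcp_rot: [[-0.146, -0.019, -0.989], [0.989, 0.005, -0.146], [0.008, -1.0, 0.018]]
force: [-0.7, 0.0, 1.1]
opening: 0.728
```

Emit:
{"method": "apply_moves", "body": {"steps": [{"x":0,"y":0,"z":-2,"spin":0},{"x":0,"y":0,"z":-1,"spin":0},{"x":0,"y":0,"z":0,"spin":0}]}}

```text
time_s: 13.1
position: [0.4949, 0.3517, 0.0321]
tcp_rot: [[-0.147, -0.018, -0.989], [0.989, 0.005, -0.147], [0.008, -1.0, 0.017]]
force: [-1.1, -1.1, 0.3]
opening: 0.733
```

```bash
python3 - <<'E'
from h import *
img=imaging.capture("side");a=cv2.resize(img[300:460,230:390],(600,600),interpolation=2)
cv2.imwrite("pics/s16.png",a[:,:,::-1])
s=read_state();print(s['position'],s['tcp_rot'],s['opening'],s['force'])
E
```

```text
[0.49492031 0.3517621  0.03196134] [[-0.14698462 -0.01808391 -0.98897345]
 [ 0.98910602  0.00544926 -0.14710397]
 [ 0.00804939 -0.99982162  0.01708594]] 0.7298079480655206 [-0.72875174 -0.52683274  1.1631344 ]
```

View pics/s16.png

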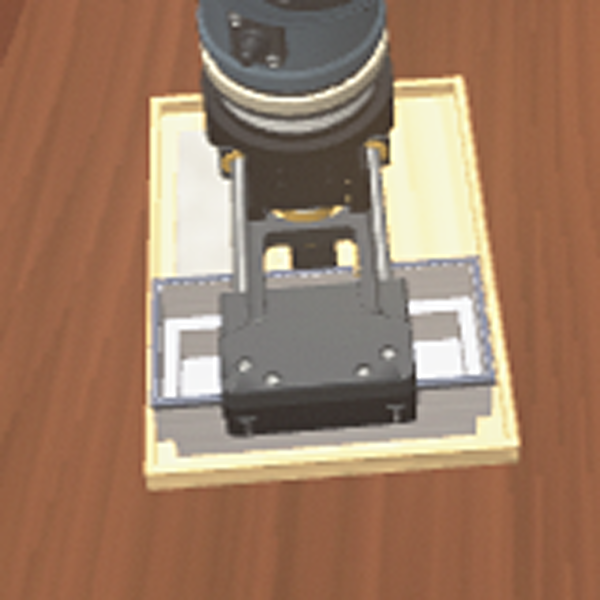

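It is on the floor: the TCP is 55.5 mm below its grasp height, against 56 mm expected, and the load is gone. Releasing.

Emit:
{"method": "apply_moves", "body": {"steps": [{"x":0,"y":0,"z":0,"spin":0},{"x":0,"y":0,"z":0,"spin":0},{"x":0,"y":0,"z":0,"spin":0},{"x":0,"y":0,"z":0,"spin":0},{"x":0,"y":0,"z":0,"spin":0}], "grip": 84}}

```text
time_s: 13.65
position: [0.4969, 0.3523, 0.0312]
tcp_rot: [[-0.147, -0.015, -0.989], [0.989, 0.007, -0.147], [0.009, -1.0, 0.014]]
force: [-0.2, 0.3, -0.2]
opening: 0.957
```

Emit:
{"method": "apply_moves", "body": {"steps": [{"x":0,"y":0,"z":15,"spin":0},{"x":0,"y":0,"z":30,"spin":0},{"x":0,"y":0,"z":40,"spin":0},{"x":0,"y":0,"z":40,"spin":0},{"x":0,"y":-20,"z":0,"spin":0},{"x":0,"y":-20,"z":0,"spin":0},{"x":0,"y":-20,"z":0,"spin":0},{"x":0,"y":0,"z":0,"spin":0},{"x":0,"y":0,"z":0,"spin":0}]}}

```text
time_s: 14.55
position: [0.498, 0.2918, 0.1705]
tcp_rot: [[-0.148, -0.005, -0.989], [0.989, 0.011, -0.148], [0.011, -1.0, 0.003]]
force: [-0.8, -0.4, 1.0]
opening: 0.963
```

```bash
python3 - <<'E'
from h import *
p=imaging.camera_params("wrist");w=imaging.capture("wrist")
img=imaging.capture("side");a=cv2.resize(img[300:460,230:390],(500,500),interpolation=2)
o=ortho(p,w,.058,.38,.6,.2,.45,2000)
o=cv2.copyMakeBorder(o,0,500-o.shape[0],0,0,0) 
cv2.imwrite("pics/s17.png",np.hstack([a,o[:,:300] if 0 else cv2.resize(o,(300,300)) if 0 else o[:500,:500]])[:,:800][:,:,::-1] if 0 else a[:,:,::-1])
cv2.imwrite("pics/o17.png",o[:,:,::-1]); cv2.imwrite("pics/w17.png",w[:,:,::-1])
o=ortho(p,w,.014,.38,.6,.15,.45,2000);cv2.imwrite("pics/o17b.png",o[:,:,::-1])
s=read_state();print(s['position'],s['tcp_rot'],s['opening'],s['force'])
E
```

```text
[0.49791775 0.29214022 0.17004168] [[-0.14902419 -0.00542883 -0.98881865]
 [ 0.98877287  0.0102604  -0.14907362]
 [ 0.01095497 -0.99993262  0.00383884]] 0.9650965050485707 [-0.61770765  0.62039926  0.24873536]
```

View pics/s17.png

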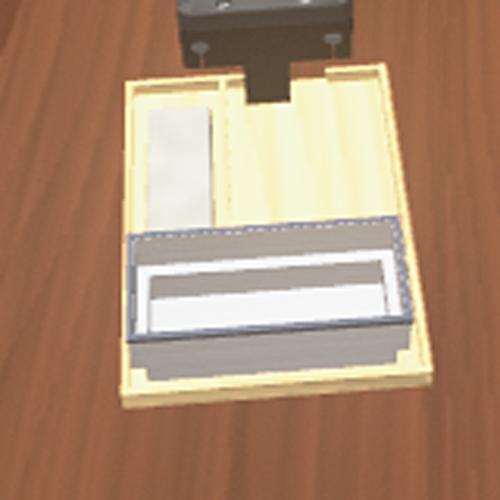

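View pics/o17.png

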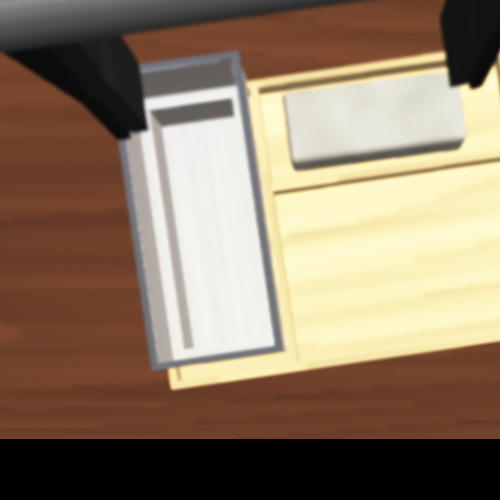

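View pics/w17.png

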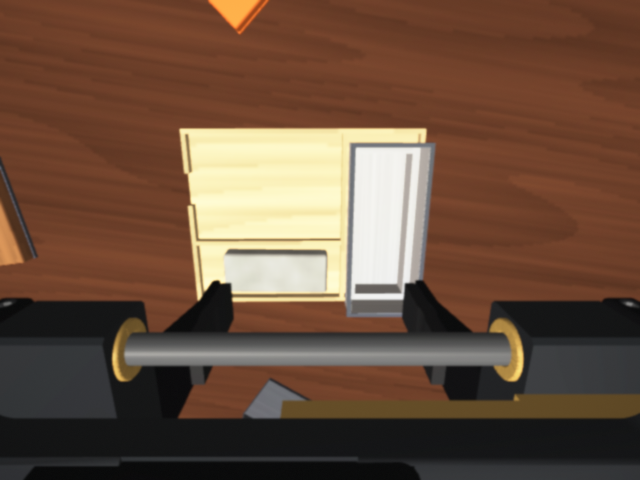

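The tub is in the bay, level, about 2.5 mm off centre in x. Now to the rasp, turning the tool half round on the way so that joint 6 stays in range.

Emit:
{"method": "apply_moves", "body": {"steps": [{"x":1,"y":-14,"z":3,"spin":-0.143},{"x":1,"y":-14,"z":3,"spin":-0.143},{"x":1,"y":-14,"z":3,"spin":-0.143},{"x":1,"y":-14,"z":0,"spin":-0.143},{"x":1,"y":-14,"z":0,"spin":-0.143},{"x":1,"y":-14,"z":0,"spin":-0.143},{"x":1,"y":-14,"z":0,"spin":-0.143},{"x":1,"y":-14,"z":0,"spin":-0.143},{"x":1,"y":-14,"z":0,"spin":-0.143},{"x":1,"y":-14,"z":0,"spin":-0.143},{"x":1,"y":-14,"z":0,"spin":-0.143},{"x":1,"y":-14,"z":0,"spin":-0.143}], "grip": 70}}

```text
time_s: 15.85
position: [0.5099, 0.1305, 0.1775]
tcp_rot: [[0.999, 0.012, 0.05], [-0.05, 0.006, 0.999], [0.012, -1.0, 0.007]]
force: [0.6, -0.4, -0.0]
opening: 0.81
```

Emit:
{"method": "apply_moves", "body": {"steps": [{"x":1,"y":-16,"z":0,"spin":-0.137},{"x":1,"y":-16,"z":0,"spin":-0.137},{"x":1,"y":-16,"z":0,"spin":-0.137},{"x":1,"y":-16,"z":0,"spin":-0.137},{"x":1,"y":-16,"z":0,"spin":-0.137},{"x":1,"y":-16,"z":0,"spin":-0.137},{"x":1,"y":-16,"z":0,"spin":-0.137},{"x":0,"y":-16,"z":0,"spin":-0.137},{"x":0,"y":-14,"z":0,"spin":-0.1},{"x":0,"y":0,"z":0,"spin":0},{"x":0,"y":0,"z":0,"spin":0}]}}

```text
time_s: 16.95
position: [0.5205, -0.0097, 0.1759]
tcp_rot: [[0.279, 0.01, 0.96], [-0.96, -0.006, 0.279], [0.009, -1.0, 0.008]]
force: [-0.2, 1.1, -0.2]
opening: 0.805
```

```bash
python3 - <<'E'
from h import *
p=imaging.camera_params("wrist");w=imaging.capture("wrist")
o=ortho(p,w,.018,.36,.62,-.12,.10,2200);cv2.imwrite("pics/o18.png",o[:,:,::-1])
cv2.imwrite("pics/w18.png",w[:,:,::-1])
s=read_state();print(s['position'],s['tcp_rot'],s['opening'],np.array(s['joint_positions']).round())
for d in spotter.cut_out("rasp","wrist")[:2]:
    m=d['mask'].astype(np.uint8)
    c=max(cv2.findContours(m,0,cv2.CHAIN_APPROX_NONE)[0],key=len)[:,0,:]
    r=cv2.minAreaRect((toplane(p,c,.018)*1000).astype(np.float32)); print(d['score'],d['rect'],r)
E
```

```text
[ 0.52052815 -0.00961667  0.17594181] [[ 0.27954325  0.0105588   0.96007504]
 [-0.96009058 -0.00633695  0.27961746]
 [ 0.00903638 -0.99992417  0.00836595]] 0.808935791446109 [-13.  24.  99.  -0.  56.  61.]
0.86 [307.4, 140.0, 32.4, 193.1] ((495.71881103515625, -22.163043975830078), (191.2576446533203, 34.23871994018555), 15.54191780090332)
```

View pics/o18.png

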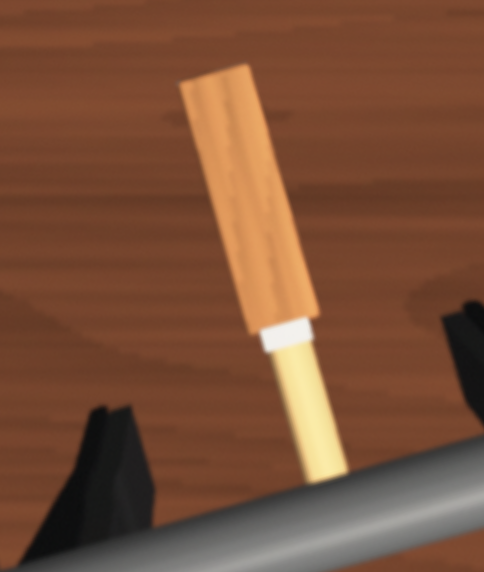

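View pics/w18.png

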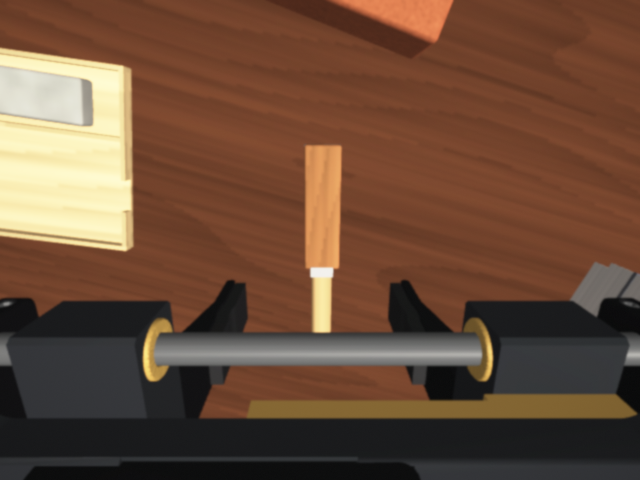

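Rasp origin is (0.530, -0.013), yaw 15.9°, and the block measures 118 × 32 mm. Both views agree. Grasp point (0.517, -0.017). Descending.

Emit:
{"method": "apply_moves", "body": {"steps": [{"x":-4,"y":-7,"z":-40,"spin":0},{"x":0,"y":0,"z":-40,"spin":0},{"x":0,"y":0,"z":-40,"spin":0},{"x":0,"y":0,"z":-25,"spin":0},{"x":0,"y":0,"z":0,"spin":0},{"x":0,"y":0,"z":0,"spin":0}]}}

```text
time_s: 17.65
position: [0.5199, -0.0123, 0.0293]
tcp_rot: [[0.292, 0.02, 0.956], [-0.956, -0.007, 0.292], [0.013, -1.0, 0.017]]
force: [0.6, -0.4, 0.2]
opening: 0.802
```

Emit:
{"method": "apply_moves", "body": {"steps": [{"x":-3,"y":-5,"z":-6,"spin":-0.015},{"x":0,"y":0,"z":-8,"spin":0},{"x":0,"y":0,"z":0,"spin":0},{"x":0,"y":0,"z":0,"spin":0}]}}

```text
time_s: 18.05
position: [0.5199, -0.0178, 0.0184]
tcp_rot: [[0.278, 0.028, 0.96], [-0.96, -0.01, 0.278], [0.017, -1.0, 0.024]]
force: [0.3, 0.1, 0.0]
opening: 0.809
```

```bash
cat >> h.py <<'E'
def snap2(i,r0,c0,n=120):
    img=imaging.capture("side");w=imaging.capture("wrist")
    a=cv2.resize(img[r0:r0+n,c0:c0+n],(450,450),interpolation=0)
    b=cv2.resize(w[120:420,190:430],(350,437),interpolation=2); b=cv2.copyMakeBorder(b,0,13,0,0,0)
    cv2.imwrite(f"pics/n{i}.png",np.hstack([a,b])[:,:,::-1])
    s=read_state();print(s['time_s'],s['position'],s['opening'],s['force'],s['tcp_rot'])
E
python3 -c "
from h import *
snap2(19,200,270)"
```

```text
18.15 [ 0.51986685 -0.01772017  0.01838129] 0.8078126460745303 [-0.33145611 -0.64207667 -0.50363313] [[ 0.27817195  0.0280296   0.96012223]
 [-0.96037905 -0.0096797   0.27852895]
 [ 0.01710075 -0.99956023  0.02422642]]
```

View pics/n19.png

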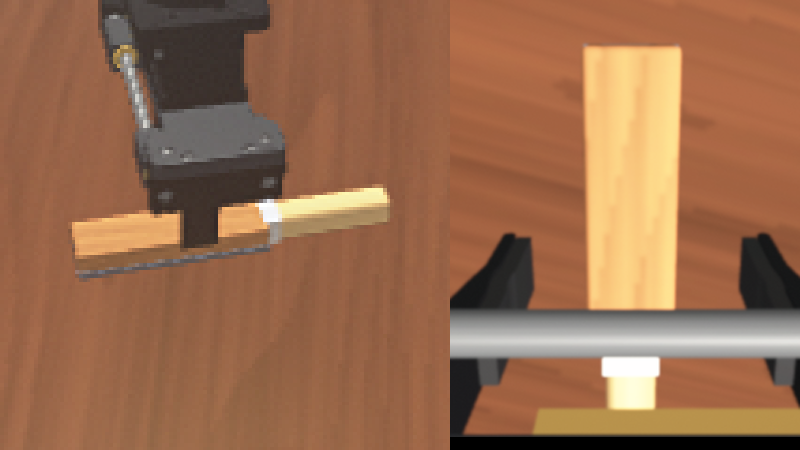

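```bash
python3 - <<'E'
from h import *
p=imaging.camera_params("side");X=np.array([.278,-.960,0]);P=np.array([.5199,-.0177,.0184])
c,d=ray(p,[(323.3,265.3)]);d=d[0]
for o in(-.035,-.040,-.045):
    s=((P+X*o-c)@X)/(d@X); print((c+s*d).round(4))
E
```

```text
[0.5074 0.0151 0.0276]
[0.5069 0.0202 0.0323]
[0.5064 0.0252 0.037 ]
```

The tip is again about 9–10 mm above the reported TCP, so there is room below. Continuing down in guarded steps.

Emit:
{"method": "apply_moves", "body": {"steps": [{"x":-3,"y":0,"z":-7,"spin":0},{"x":0,"y":0,"z":-7,"spin":0},{"x":0,"y":0,"z":0,"spin":0}]}}

```text
time_s: 18.45
position: [0.5171, -0.0179, 0.0041]
tcp_rot: [[0.278, 0.03, 0.96], [-0.96, -0.01, 0.279], [0.018, -1.0, 0.026]]
force: [-0.2, -0.4, 0.1]
opening: 0.803
```

```bash
python3 -c "
from h import *
snap2(20,200,270)"
```

```text
18.55 [ 0.51734548 -0.01791058  0.00450727] 0.8078682800430382 [0.37975727 0.44420374 0.56370403] [[ 0.27821164  0.0301216   0.96004738]
 [-0.96034747 -0.01020929  0.27861892]
 [ 0.01819384 -0.9994941   0.02608686]]
```

View pics/n20.png

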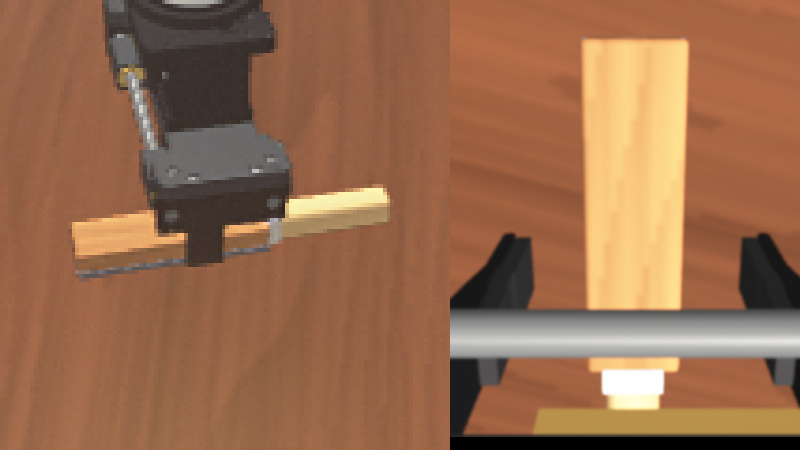

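Emit:
{"method": "apply_moves", "body": {"steps": [{"x":3,"y":0,"z":-5,"spin":0},{"x":0,"y":0,"z":-3,"spin":0},{"x":0,"y":0,"z":0,"spin":0}]}}

```text
time_s: 18.85
position: [0.521, -0.0179, -0.0042]
tcp_rot: [[0.278, 0.031, 0.96], [-0.96, -0.01, 0.279], [0.018, -0.999, 0.027]]
force: [0.9, -0.6, -0.7]
opening: 0.804
```

Free of contact. Closing.

Emit:
{"method": "apply_moves", "body": {"steps": [{"x":0,"y":0,"z":0,"spin":0},{"x":0,"y":0,"z":0,"spin":0},{"x":0,"y":0,"z":0,"spin":0},{"x":0,"y":0,"z":0,"spin":0},{"x":0,"y":0,"z":0,"spin":0},{"x":0,"y":0,"z":0,"spin":0}], "grip": 20}}

```text
time_s: 19.45
position: [0.5209, -0.0178, -0.0041]
tcp_rot: [[0.278, 0.031, 0.96], [-0.96, -0.01, 0.279], [0.018, -0.999, 0.027]]
force: [0.6, 0.6, -1.0]
opening: 0.383
```

```bash
python3 -c "
from h import *
snap2(21,200,270)"
```

```text
19.55 [ 0.52089466 -0.01775476 -0.00405727] 0.3814762515845405 [0.24029538 0.70713436 0.42811249] [[ 0.27821814  0.03051483  0.96003308]
 [-0.960345   -0.01012714  0.27863043]
 [ 0.01822475 -0.99948301  0.02648721]]
```

View pics/n21.png

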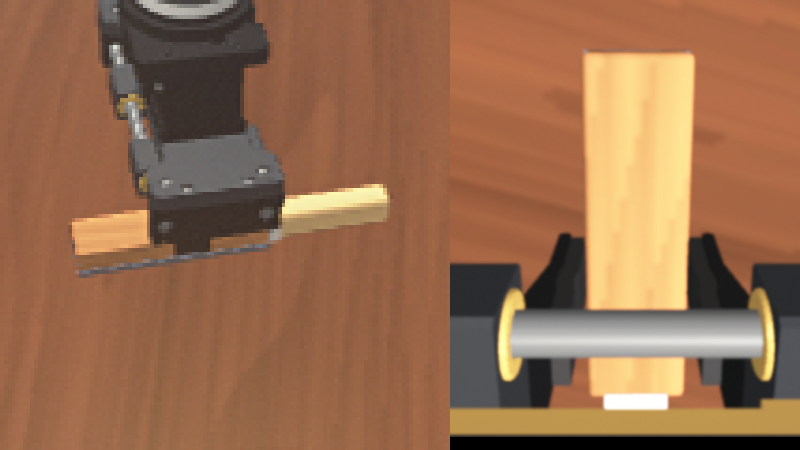

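Opening is 33 mm, which matches the 34 mm block. Lifting.

Emit:
{"method": "apply_moves", "body": {"steps": [{"x":0,"y":0,"z":0,"spin":0},{"x":0,"y":0,"z":5,"spin":0},{"x":0,"y":0,"z":15,"spin":0},{"x":0,"y":0,"z":20,"spin":0},{"x":0,"y":0,"z":25,"spin":0},{"x":0,"y":0,"z":25,"spin":0},{"x":0,"y":0,"z":0,"spin":0}]}}

```text
time_s: 20.25
position: [0.5183, -0.0176, 0.0877]
tcp_rot: [[0.278, 0.025, 0.96], [-0.96, -0.009, 0.279], [0.016, -1.0, 0.021]]
force: [1.1, 0.2, -1.8]
opening: 0.382
```

```bash
python3 -c "
from h import *
snap2(22,180,270)"
```

```text
20.35 [ 0.51608856 -0.01714577  0.08516043] 0.3829613663142137 [-0.52711281  1.01793438 -2.48777033] [[ 0.27839012  0.01909319  0.96027829]
 [-0.96038218 -0.00783782  0.27857608]
 [ 0.01284539 -0.99978699  0.01615479]]
```

View pics/n22.png

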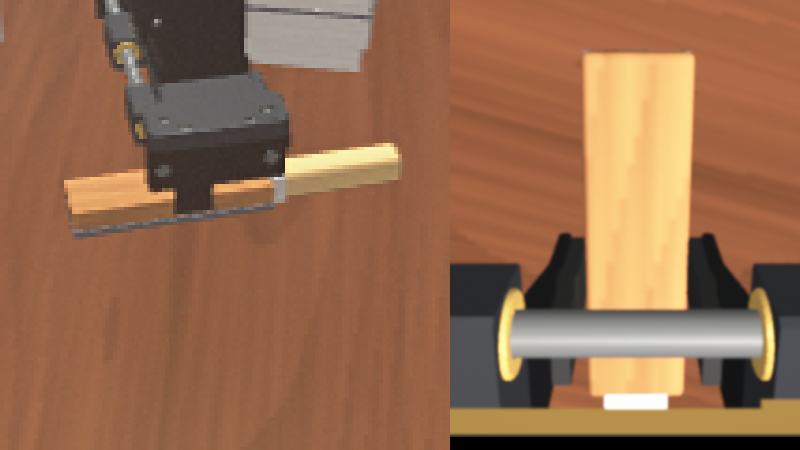

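Rasp held level. Carrying it to the rasp bay with a turn of +1.436 rad; the TCP target is (0.4816, 0.232).

Emit:
{"method": "apply_moves", "body": {"steps": [{"x":0,"y":5,"z":20,"spin":0.06},{"x":-3,"y":20,"z":20,"spin":0.12},{"x":-3,"y":20,"z":5,"spin":0.12},{"x":-3,"y":20,"z":0,"spin":0.12},{"x":-3,"y":20,"z":0,"spin":0.12},{"x":-3,"y":20,"z":0,"spin":0.12},{"x":-3,"y":20,"z":0,"spin":0.12},{"x":-3,"y":20,"z":0,"spin":0.12},{"x":-3,"y":20,"z":0,"spin":0.12},{"x":-3,"y":20,"z":0,"spin":0.12},{"x":-3,"y":20,"z":0,"spin":0.12},{"x":-3,"y":20,"z":0,"spin":0.12}]}}

```text
time_s: 21.55
position: [0.4677, 0.2125, 0.1113]
tcp_rot: [[0.99, -0.019, -0.141], [0.14, -0.006, 0.99], [-0.02, -1.0, -0.003]]
force: [0.6, -0.5, -3.1]
opening: 0.378
```

Emit:
{"method": "apply_moves", "body": {"steps": [{"x":10,"y":15,"z":0,"spin":0},{"x":0,"y":0,"z":0,"spin":0},{"x":0,"y":0,"z":0,"spin":0}]}}

```text
time_s: 21.85
position: [0.4725, 0.2293, 0.1059]
tcp_rot: [[0.989, -0.031, -0.147], [0.147, -0.009, 0.989], [-0.032, -0.999, -0.004]]
force: [-0.4, -0.2, -2.8]
opening: 0.38
```

```bash
python3 - <<'E'
from h import *
p=imaging.camera_params("wrist");w=imaging.capture("wrist")
cv2.imwrite("pics/w23.png",w[:,:,::-1])
img=imaging.capture("side");cv2.imwrite("pics/s23.png",cv2.resize(img[260:460,220:420],(600,600),interpolation=2)[:,:,::-1])
s=read_state();print(s['position'],s['tcp_rot'],s['opening'],s['force'])
E
```

```text
[0.47320037 0.22895558 0.10634163] [[ 0.98889687 -0.02937823 -0.14567054]
 [ 0.14548647 -0.00832021  0.98932526]
 [-0.03027663 -0.99953374 -0.00395369]] 0.38225644849963225 [-0.39532097  0.11478349 -3.1598636 ]
```

View pics/w23.png

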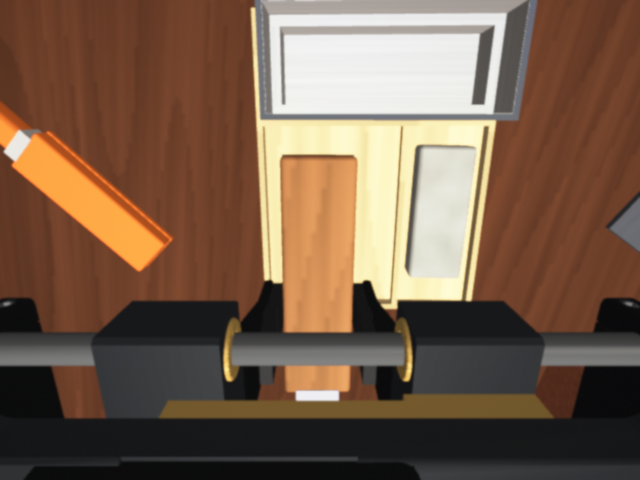

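View pics/s23.png

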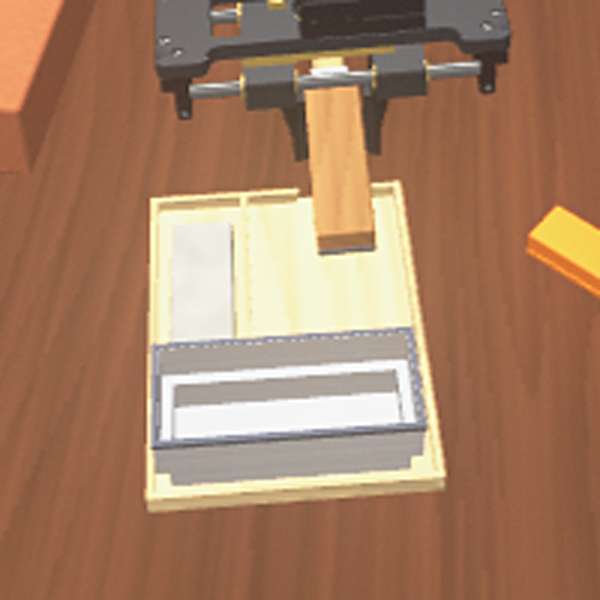

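Matches my estimate: bay centre at column 331 and rasp at 319, so about +9 mm in x. Lowering partway.

Emit:
{"method": "apply_moves", "body": {"steps": [{"x":4,"y":1,"z":-25,"spin":0},{"x":4,"y":1,"z":-25,"spin":0},{"x":0,"y":0,"z":-18,"spin":0},{"x":0,"y":0,"z":0,"spin":0},{"x":0,"y":0,"z":0,"spin":0}]}}

```text
time_s: 22.45
position: [0.4815, 0.2271, 0.0367]
tcp_rot: [[0.99, -0.029, -0.14], [0.14, -0.009, 0.99], [-0.03, -1.0, -0.005]]
force: [0.0, -0.1, -1.9]
opening: 0.381
```

```bash
cat > m.py <<'E'
from h import *
import sys
i=sys.argv[1]
p=imaging.camera_params("wrist");w=imaging.capture("wrist")
img=imaging.capture("side");a=cv2.resize(img[270:430,240:400],(450,450),interpolation=2)
b=cv2.resize(w[0:420,160:480],(343,450),interpolation=2)
cv2.imwrite(f"pics/n{i}.png",np.hstack([a,b])[:,:,::-1])
s=read_state();print(s['position'],s['tcp_rot'],s['opening'],s['force'])
E
python3 m.py 24
```

```text
[0.48163567 0.22729455 0.0372261 ] [[ 0.98966043 -0.02842134 -0.14058612]
 [ 0.14039214 -0.0087191   0.99005759]
 [-0.02936455 -0.999558   -0.00463882]] 0.384304630531893 [-0.49180527 -0.23682107 -2.07954845]
```

View pics/n24.png

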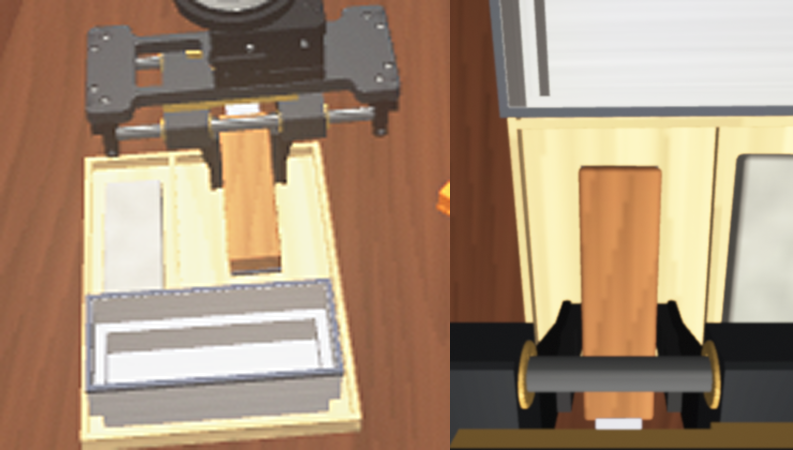

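The rasp is centred: its block spans columns 580–660, centre 620, against a bay centre of 619. Lowering.

Emit:
{"method": "apply_moves", "body": {"steps": [{"x":0,"y":2,"z":-12,"spin":0.007},{"x":0,"y":0,"z":-10,"spin":0},{"x":0,"y":0,"z":-5,"spin":0},{"x":0,"y":0,"z":0,"spin":0},{"x":0,"y":0,"z":0,"spin":0}]}}

```text
time_s: 23.05
position: [0.4832, 0.2299, 0.0101]
tcp_rot: [[0.989, -0.024, -0.148], [0.148, -0.008, 0.989], [-0.025, -1.0, -0.004]]
force: [-0.3, -0.3, -1.8]
opening: 0.382
```

```bash
python3 m.py 25
```

```text
[0.48327567 0.22988192 0.01037571] [[ 0.98869544 -0.02352947 -0.14807998]
 [ 0.14793678 -0.00772406  0.98896666]
 [-0.02441364 -0.9996933  -0.00415587]] 0.3804076827417432 [-0.52639456 -0.62433134 -2.13496519]
```

View pics/n25.png

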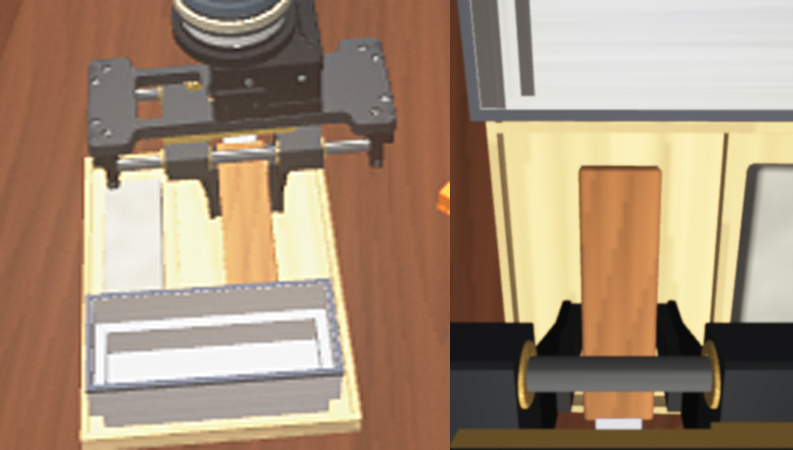

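Emit:
{"method": "apply_moves", "body": {"steps": [{"x":-3,"y":0,"z":-3,"spin":0},{"x":0,"y":0,"z":-3,"spin":0},{"x":0,"y":0,"z":-1,"spin":0},{"x":0,"y":0,"z":0,"spin":0}]}}

```text
time_s: 23.55
position: [0.4803, 0.23, 0.0034]
tcp_rot: [[0.989, -0.022, -0.148], [0.148, -0.007, 0.989], [-0.023, -1.0, -0.004]]
force: [0.0, -0.0, -2.9]
opening: 0.383
```

Emit:
{"method": "apply_moves", "body": {"steps": [{"x":0,"y":0,"z":-2,"spin":0},{"x":0,"y":0,"z":-1,"spin":0},{"x":0,"y":0,"z":0,"spin":0}]}}

```text
time_s: 23.85
position: [0.4807, 0.2299, 0.0007]
tcp_rot: [[0.989, -0.022, -0.148], [0.148, -0.008, 0.989], [-0.023, -1.0, -0.004]]
force: [-0.1, 0.1, -1.2]
opening: 0.384
```

Emit:
{"method": "apply_moves", "body": {"steps": [{"x":0,"y":0,"z":-1,"spin":0},{"x":0,"y":0,"z":-1,"spin":0},{"x":0,"y":0,"z":0,"spin":0}]}}

```text
time_s: 24.15
position: [0.4807, 0.2299, 0.0009]
tcp_rot: [[0.989, -0.021, -0.148], [0.148, -0.007, 0.989], [-0.022, -1.0, -0.004]]
force: [-0.9, -0.3, -0.6]
opening: 0.383
```

```bash
python3 m.py 26
```

```text
[0.48067644 0.22984402 0.00061949] [[ 0.98867692 -0.02116179 -0.14856015]
 [ 0.14843302 -0.00746539  0.98889428]
 [-0.02203583 -0.99974819 -0.00423975]] 0.3823701810822494 [-0.60352384 -1.1494725   0.2457052 ]
```

View pics/n26.png

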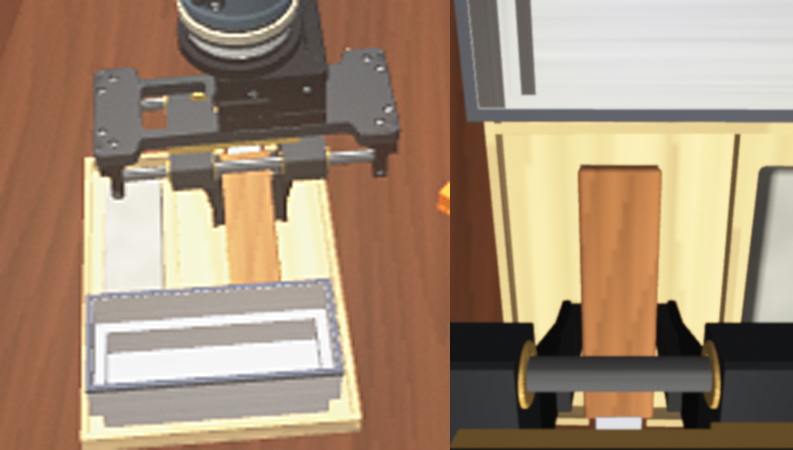

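The rasp rests on the floor (TCP at 0.0006, expected about 0) and is centred in its bay. Releasing with a small opening so the fingers stay clear of the walls.

Emit:
{"method": "apply_moves", "body": {"steps": [{"x":0,"y":0,"z":0,"spin":0},{"x":0,"y":0,"z":0,"spin":0},{"x":0,"y":0,"z":0,"spin":0},{"x":0,"y":0,"z":0,"spin":0}], "grip": 50}}

```text
time_s: 24.65
position: [0.4816, 0.2302, 0.0004]
tcp_rot: [[0.989, -0.02, -0.148], [0.148, -0.007, 0.989], [-0.02, -1.0, -0.004]]
force: [-0.1, -0.3, 0.2]
opening: 0.564
```

Emit:
{"method": "apply_moves", "body": {"steps": [{"x":0,"y":0,"z":8,"spin":0},{"x":0,"y":0,"z":15,"spin":0},{"x":0,"y":0,"z":35,"spin":0},{"x":0,"y":0,"z":45,"spin":0},{"x":0,"y":0,"z":45,"spin":0},{"x":0,"y":-40,"z":10,"spin":0},{"x":0,"y":-40,"z":10,"spin":0},{"x":0,"y":-40,"z":10,"spin":0},{"x":0,"y":-30,"z":10,"spin":0},{"x":0,"y":0,"z":0,"spin":0},{"x":0,"y":0,"z":0,"spin":0}]}}

```text
time_s: 25.75
position: [0.4816, 0.076, 0.2015]
tcp_rot: [[0.988, -0.01, -0.151], [0.151, -0.008, 0.988], [-0.011, -1.0, -0.007]]
force: [0.7, -0.2, -0.4]
opening: 0.578
```

```bash
python3 m.py 27; python3 - <<'E'
from h import *
p=imaging.camera_params("wrist");w=imaging.capture("wrist")
cv2.imwrite("pics/w27.png",w[:,:,::-1])
o=ortho(p,w,.014,.36,.62,.05,.42,2000);cv2.imwrite("pics/o27.png",o[:,:,::-1])
cv2.imwrite("pics/s27.png",imaging.capture("side")[:,:,::-1])
E
```

```text
[0.48161861 0.07677484 0.20105352] [[ 0.98810274 -0.01029937 -0.15344997]
 [ 0.15336647 -0.00846396  0.98813313]
 [-0.01147594 -0.99991114 -0.00678369]] 0.576512344344889 [-0.20114708 -0.15394746 -0.13154326]
```

View pics/o27.png

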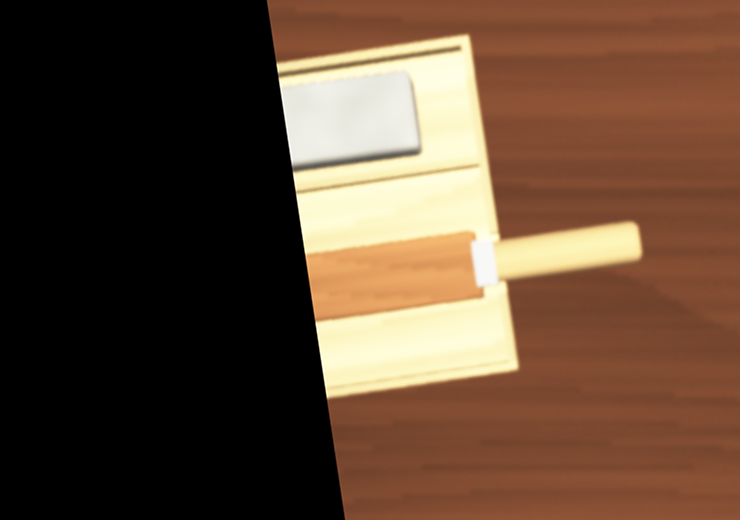

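View pics/s27.png

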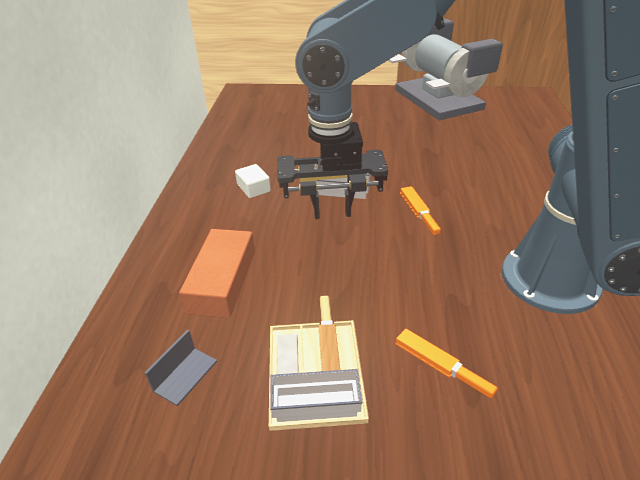

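View pics/n27.png

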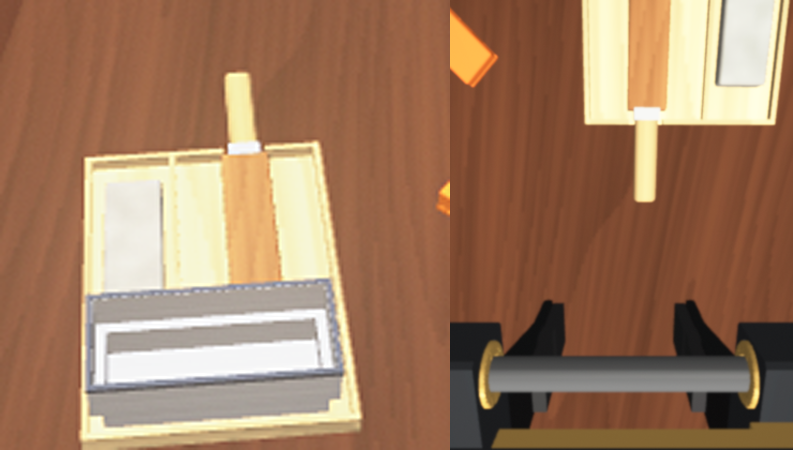

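Rasp: block end at about -64 mm and handle end at about -145 mm in bay y, so its origin is near y ≈ -4 mm. It lies flat with the handle through the notch. Last check of the stack and bystanders against the first top picture.

```bash
python3 - <<'E'
from h import *
a=cv2.imread("pics/top0.png");b=imaging.capture("top")[:,:,::-1]
cv2.imwrite("pics/t28.png",b)
w=imaging.capture("side")[:,:,::-1];cv2.imwrite("pics/t28s.png",cv2.resize(w[130:220,270:400],None,fx=5,fy=5,interpolation=2))
E
```

```text
(no output)
```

View pics/t28.png

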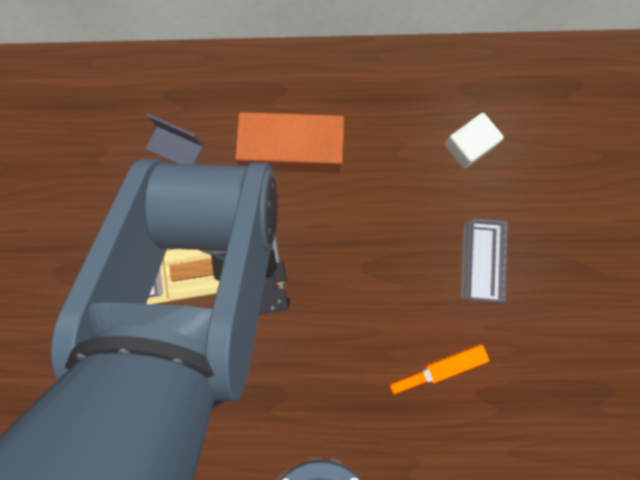

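The brick, marble, angle iron and the remaining two-tub stack are in the same pixels as at the start: stack left edge at column 462, bottom at row 300. The arm is clear of everything. Handing in.

```bash
python3 -c "
from rig import job,read_state
s=read_state();print(s['time_s'],s['force'])
print(job.hand_in())"
```

```text
26.05 [0.11543926 0.49658263 0.46821741]
the job is handed in; nothing more can be done
None
```

The top tub is in the tub bay and the rasp is in the rasp bay with its handle out through the notch. I handed the job in at about 26 s. `hand_in` gives no verdict, so what follows is from my last pictures.

- **Tub:** it stands level on the bay floor, about 2.5 mm off centre along x and under 1 mm along y.
- **Rasp:** it lies flat about 4–5 mm from the bay centre towards the handle, and the handle end is about 145 mm out.
- **Everything else:** the brick, marble, angle iron and the two lower tubs are at the same pixels as at the start. The stone was hidden from the top camera at the end; in the wrist and side views it was still in its bay. The arm was clear of everything.

**First grasp failed:** in the camera views the fingertips end about 10 mm behind the reported TCP, not 8 mm ahead as stated. One finger slipped inside the tub, and closing leaned the stack towards -y by an estimated 5 mm at the bottom and 15 mm at the top. I backed straight up and the stack righted itself. Measured again, it was within 2 mm of its start, and the second grasp lifted only the top tub.

**Tool tilt:** the tool leaned by up to about 0.05 rad relative to the grasp while carrying. Both pieces were touching the floor before I released them.

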